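Rake the heaped plugs into an even layer

ROBOT

A 6-joint arm with a two-finger parallel gripper is mounted at the origin on the work surface. World frame = base frame: x ahead of the robot, y to its left, z up, the work surface at z = 0. Lengths are in m, angles in rad, forces in N, time in s.
With the tool pointing down it reaches from about 0.4 to 0.925 m from the base axis. Payload 12.5 kg.
Tool frame: the origin (TCP) lies between the finger pads; the fingertips stand 8 mm ahead of it and the grasp point (between the pads) lies 11 mm behind it; z points along the fingers, y is the direction in which the jaws open and shut (so a half turn about z gives the same grasp; the last joint's range is limited). The gripper opens to 95 mm and grips with 3 to 60 N. Pads are 20 mm wide; open, the fingers measure 119 mm over their backs; the gripper's body (75 mm by 180 mm) begins 59 mm behind the grasp point.
Start: joints at [-1.388, 0.491, 1.559, -0, 1.092, -0.106], TCP at [0.178, -0.599, 0.223] pointing down, gripper open.
Joint ranges: [-3.1, 3.1], [-0.84, 2.19], [0.05, 2.79], [-1.13, 4.28], [0.06, 2.93], [-2.69, 2.69]. Speed limits (rad/s): [2.22, 2.22, 2.79, 3.14, 3.14, 3.14].

INTERFACE

Orientations are given as a unit quaternion [w, x, y, z].
In Python, from cell import ctrl gives the robot as it stands.
- The arm moves only by the tool send_rows, never from a script. Its arguments are lists of equal length, an entry for each row: "xyz": the shift along the tool's x, y, z in cm, a list of three; "dr": the turn, a rotation vector about the tool's x, y, z in degrees, a list of three; "fingers": the closure, from 0 (fully open) to 1 (shut). A call has 1 to 12 rows; each row shifts and turns the pose as measured when the row begins, along the tool's axes as they then stand; what a row does not reach is not made up. A row lasts 1/8 s, in which the tool goes at most 62.5 mm and 10.7 degrees, less where a joint would pass 70% of its speed; a pose out of reach is approached as far as the arm can. A call is refused whole if a number of a shift passes 6.25 or a number of a turn 10.7, either way. A call with a gripper value outside its range is refused whole. The fingers move at their own pace and stop on an object; the grip force is fixed at half the most. Time passes only in rows, so rows that do not move let the fingers close. It gives the time, the measured TCP pose, the force and the opening at its end, in the units of the state.
- ctrl.sense(): the state, without advancing time (a new reading comes with each control period).
- ctrl.grab_frame(name): name is "scene" or "top" or "wrist"; returns (picture, depth): 480x640x3 uint8, blue, green, red; 480x640 float32, m along the optical axis (not along the pixel's ray), 0 where there is no reading.
- ctrl.camera_info(name): a dict with "fx", "fy", "cx", "cy" (pixels), "T" (4x4, takes a point from camera to world coordinates). Camera axes: x right, y down, z forward; pixel columns grow to the right and rows downward; lengths in m; the calibration is good to about 2 mm. A picture is of the moment at which its call begins: read the wrist's pose just before it. camera_info takes no time and is no camera call; for the wrist camera it gives the pose at the moment of the call.
- ctrl.finish_job(): hands the job in, once; it reports no verdict.
The state is a dict: "clock": time; "qpos": joint angles; "qd": joint speeds; "joint_torque": joint torques, N m; "tool_pos": TCP position; "ee_rot": TCP orientation; "force": force on the tool from outside, world axes, zero at the start; "wrist_torque": the same for the moment, N m; "finger_gap": finger opening in m.
Only numpy, scipy, OpenCV 4.12 (cv2) and the standard library are available. Lean on these libraries where they do the work, as an engineer would, in place of code of your own. Each camera call takes 0.05 s, during which the arm holds its last target.

TASK

Take the rake from its stand and rake the heap of flat hexagon plugs out along the tray into an even single layer: at least two plugs in each third of the tray's length, all lying flat, none on another. Move the plugs with the rake only, keep its tines riding lightly on the tray's floor as you draw plugs past the middle towards the bare end, never pressing hard (the floor scratches), and leave the things around alone. Then stand the rake back upright in its stand and let go.

Things in the scene. Friction and masses are not known exactly. Their poses are not given: they have to be found in the camera images.
- tray: Open wooden tray (the plugs' bed) fixed on the counter, 150 x 340 mm outside; inside 130 mm (its x) by 320 mm (its y); walls 10 mm thick, 64 mm high. Origin: centre of its underside; y along its length, the plugs start heaped towards its +y end. Its floor is two plywood boards, described at floor_ref.
- floor_ref (a point): Point at tray y = +97 mm on the level floor board under the heap, 34 mm above the tray's underside. That board ends at tray y = +55 mm, where the long second board joins flush; it slopes from there to the -y end, up or down by up to 0.09 rad (19 mm at the end). Its slope differs each time and is not measured: feel for it. The boards do not give under the rake.
- rake: Hand rake with an upright handle, 260 g. Origin: centre of its wooden grip, 26 x 26 mm, 70 mm high, z up along it. Head: wooden bar 114 mm long (x), 26 mm wide (y), 18 mm high, underside 72 mm below the origin; under it one row of six steel tines, 38 mm long, 8 x 5 mm, 20 mm apart along x. It is drawn along its own y.
- rake_tips (a point): Middle of the rake's row of tine tips, 110 mm below the grip's centre while unpressed. The head is sprung: pressed, it slides up the stem by up to 3 mm; it begins to give at 2 N, takes 4 N more per mm, then is solid (at 14 N).
- stand: Fixed steel rake stand, left or right of the tray: base 140 x 70 x 6 mm, two upright cheeks 130 mm long (its x), 12 mm thick, tops 45 mm above the counter, 16 mm slot between. Origin: centre of its underside. The rake stands with its tines in the slot and its bar on the cheeks, origin 117 mm above the stand's, x along the stand's x.
- can: bystander: closed round can, 60 mm across, 140 mm high; origin: centre of its underside
- carton: bystander: cardboard box 70 x 100 x 70 mm; origin: centre of its underside
- calculator: bystander: desk calculator 150 x 90 x 23 mm; origin: centre of its underside
- plug0: flat solid steel hexagon plug, loose, 32 mm across flats, 10 mm thick, about 70 g; origin: its centre, z through its thickness. Starts on the board, in the row of three at tray y = 120 mm.
- plug1: flat solid steel hexagon plug, loose, 32 mm across flats, 10 mm thick, about 70 g; origin: its centre, z through its thickness. Starts on the board, in the row of three at tray y = 120 mm.
- plug2: flat solid steel hexagon plug, loose, 32 mm across flats, 10 mm thick, about 70 g; origin: its centre, z through its thickness. Starts on the board, in the row of three at tray y = 120 mm.
- plug3: flat solid steel hexagon plug, loose, 32 mm across flats, 10 mm thick, about 70 g; origin: its centre, z through its thickness. Starts on the board, in the row of three at tray y = 74 mm.
- plug4: flat solid steel hexagon plug, loose, 32 mm across flats, 10 mm thick, about 70 g; origin: its centre, z through its thickness. Starts on the board, in the row of three at tray y = 74 mm.
- plug5: flat solid steel hexagon plug, loose, 32 mm across flats, 10 mm thick, about 70 g; origin: its centre, z through its thickness. Starts on the board, in the row of three at tray y = 74 mm.
- plug6: flat solid steel hexagon plug, loose, 32 mm across flats, 10 mm thick, about 70 g; origin: its centre, z through its thickness. Starts in the second layer, bridging the two rows, at tray y = 97 mm.
- plug7: flat solid steel hexagon plug, loose, 32 mm across flats, 10 mm thick, about 70 g; origin: its centre, z through its thickness. Starts in the second layer, bridging the two rows, at tray y = 97 mm.
- plug8: flat solid steel hexagon plug, loose, 32 mm across flats, 10 mm thick, about 70 g; origin: its centre, z through its thickness. Starts in the second layer, bridging the two rows, at tray y = 97 mm.
Mind the look-alikes: they are no part of the job. What is shaped like the rake but green, pink or yellow is not meant.

How it is judged:
By the outcome, as a careful person would: the job done as asked, in the order asked, and still so for the second after the job is handed in, with the robot touching nothing.
It also fails if it takes over 67 s, if anything falls off the work surface, if the arm or the gripper's body presses on something with over 40 N, if the wrist force passes 120 N, or if a joint passes its speed limit or range.

## Working session

There is one attempt and no reset: what is moved stays moved. The work goes in short steps, Python scripts to look and compute and a tool call to move; the robot and the scene stay as the last step left them, time stands still between calls to the robot, and variables do not carry over. Pictures are saved under pics/ and viewed, and the job is handed in when it is done.

Besides the shell and the picture viewer there is one more tool, called after ">>>" by a JSON object that holds its "name" and its "arguments", one argument or row to a line. send_rows: Moves the arm, as the interface text tells. Its arguments: {"type":"object","properties":{"xyz":{"type":"array","items":{"type":"array","items":{"type":"number"}}},"dr":{"type":"array","items":{"type":"array","items":{"type":"number"}}},"fingers":{"type":"array","items":{"type":"number"}}},"required":["xyz","dr","fingers"]}

```bash
ls; mkdir -p pics; python3 - <<'E'
from cell import ctrl
import cv2,numpy as np
s=ctrl.sense();print(s)
for n in ["scene","top","wrist"]:
    i=ctrl.camera_info(n);p,d=ctrl.grab_frame(n)
    cv2.imwrite(f"pics/{n}0.png",p);np.savez(f"pics/{n}0.npz",p=p,d=d,T=i["T"],K=[i["fx"],i["fy"],i["cx"],i["cy"]])
    print(n,i)
E
```

```text
pics
{'clock': 0.0, 'qpos': array([-1.38759938e+00,  4.91540540e-01,  1.55945868e+00,  2.14416509e-05,
        1.09169400e+00, -1.05589781e-01]), 'qd': array([-0.00085772, -0.00064367,  0.00073064, -0.00021558,  0.00139193,
        0.00028464]), 'joint_torque': array([ 9.59865101e-04, -6.12643433e+01, -2.58177763e+01,  6.92922994e-02,
        4.82746842e-02, -1.13828701e-04]), 'tool_pos': array([ 0.17798251, -0.59887371,  0.22207038]), 'ee_rot': array([-5.50237297e-04,  9.89593940e-01,  1.43887216e-01, -1.18436998e-05]), 'force': array([0.17806946, 0.17130516, 0.55291323]), 'wrist_torque': array([0.02297779, 0.01815182, 0.02891518]), 'finger_gap': 0.09517260785451816}
scene {'fx': 535.0918503358916, 'fy': 535.0918503358916, 'cx': 315.3929435597751, 'cy': 235.67462705318871, 'T': array([[-0.77135806,  0.44540167, -0.45455924,  0.98876983],
       [ 0.63628162,  0.55361085, -0.53727157,  0.66899639],
       [ 0.01234727, -0.70365644, -0.71043308,  0.89425737],
       [ 0.        ,  0.        ,  0.        ,  1.        ]])}
top {'fx': 528.2586442316292, 'fy': 528.2586442316292, 'cx': 314.743284426807, 'cy': 235.12322832718485, 'T': array([[-0.01886642, -0.9949638 ,  0.09844341,  0.40717663],
       [-0.99979431,  0.01804126, -0.00926563,  0.08215036],
       [ 0.00744292, -0.09859797, -0.99509951,  1.26751758],
       [ 0.        ,  0.        ,  0.        ,  1.        ]])}
wrist {'fx': 410.4977906586963, 'fy': 410.4977906586963, 'cx': 318.86104017681276, 'cy': 243.4168586596514, 'T': array([[ 2.84795435e-01, -9.32194078e-01, -2.23395974e-01,
         2.40848457e-01],
       [-9.58587824e-01, -2.77189911e-01, -6.53845349e-02,
        -5.80683503e-01],
       [-9.72034126e-04,  2.32765878e-01, -9.72532314e-01,
         3.83450987e-01],
       [ 0.00000000e+00,  0.00000000e+00,  0.00000000e+00,
         1.00000000e+00]])}
```

View pics/top0.png

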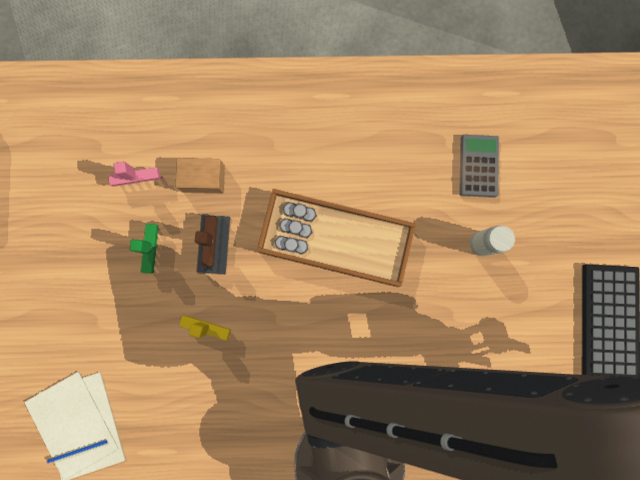

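View pics/scene0.png

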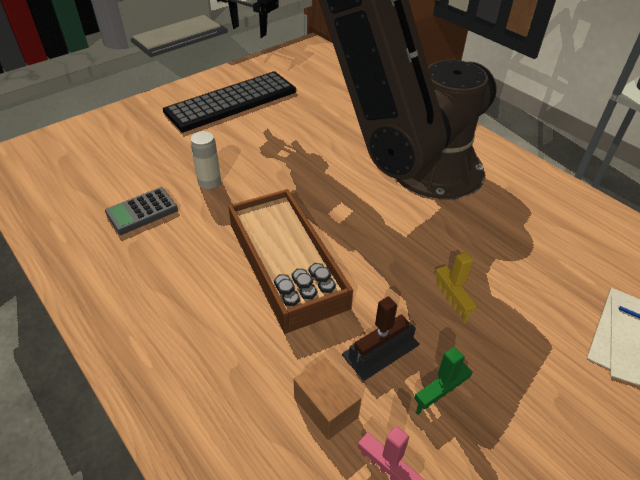

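The top picture shows the tray at about (337,238) with the heap at its left (world +y) end. The stand with the brown rake is at (213,243), the carton at (200,175), the can at (493,240) and the calculator at (480,165). The green, pink and yellow rakes are decoys. Next I'll measure the tray and the stand.

```bash
cat > h.py <<'E'
import numpy as np,cv2
def load(n):
    z=np.load(f"pics/{n}.npz");return z["p"],z["d"],z["T"],z["K"]
def cloud(d,T,K):
    v,u=np.mgrid[:480,:640];P=np.stack([(u-K[2])/K[0]*d,(v-K[3])/K[1]*d,d],-1)
    return P@T[:3,:3].T+T[:3,3]
def ray(u,v,T,K,z):
    r=T[:3,:3]@np.array([(u-K[2])/K[0],(v-K[3])/K[1],1.]);return T[:3,3]+r*(z-T[2,3])/r[2]
def proj(P,T,K):
    q=T[:3,:3].T@(np.array(P)-T[:3,3]);return np.array([K[0]*q[0]/q[2]+K[2],K[1]*q[1]/q[2]+K[3]])
E
python3 - <<'E'
from h import *
for n in ["top0","scene0"]:
    p,d,T,K=load(n);C=cloud(d,T,K)
    hsv=cv2.cvtColor(p,cv2.COLOR_BGR2HSV)
    if n=="top0":
        for (u,v) in [(100,100),(337,238),(390,245),(410,250),(240,140),(206,238),(213,265),(222,240),(205,175),(493,240),(480,165),(295,212),(290,246)]:
            print((u,v),p[v,u],hsv[v,u],d[v,u],C[v,u].round(4))
    # rim by height
    M=((abs(C[...,2]-.064)<.006)&(d>0)&(C[...,0]>.3)&(C[...,0]<.75)&(C[...,1]>-.2)&(C[...,1]<.25)).astype(np.uint8)
    cv2.imwrite(f"pics/rim_{n}.png",M*255)
    k,l,s,c=cv2.connectedComponentsWithStats(M)
    for j in range(1,k):
        if s[j,4]>60:
            pts=C[l==j]; r=cv2.minAreaRect(pts[:,:2].astype(np.float32)*1000)
            print(n,j,s[j],r,np.median(pts[:,2]))
E
```

```text
(100, 100) [121 178 228] [ 16 120 228] 1.3095943 [ 0.8794  0.5962 -0.0066]
(337, 238) [127 179 218] [ 17 106 218] 1.23458 [0.521  0.0188 0.0387]
(390, 245) [130 185 223] [ 18 106 223] 1.2274039 [ 0.5019 -0.1036  0.0452]
(410, 250) [ 93 139 187] [ 15 128 187] 1.2748015 [ 0.4926 -0.1588 -0.0029]
(240, 140) [109 162 213] [ 15 125 213] 1.3002785 [ 0.7716  0.2498 -0.0047]
(206, 238) [37 56 88] [ 11 148  88] 1.12063 [0.5158 0.3025 0.1501]
(213, 265) [47 57 73] [12 91 73] 1.2165924 [0.4629 0.3064 0.0484]
(222, 240) [68 68 67] [90  4 68] 1.2678542 [0.5245 0.2932 0.0031]
(205, 175) [ 95 146 198] [ 15 133 198] 1.2192237 [0.67   0.3216 0.0661]
(493, 240) [190 208 210] [ 27  24 210] 1.1379257 [ 0.5015 -0.3121  0.137 ]
(480, 165) [110 119 125] [ 18  31 125] 1.2742774 [ 0.6934 -0.3313  0.0191]
(295, 212) [156 159 159] [ 30   5 159] 1.2243736 [0.5819 0.1156 0.0541]
(290, 246) [168 171 173] [ 18   7 173] 1.2126771 [0.5028 0.1282 0.0579]
top0 1 [ 257  189  159   98 1806] ((520.8424072265625, 22.576248168945312), (340.3962097167969, 150.3993682861328), 75.14298248291016) 0.06313897594313644
scene0 1 [ 228  189  125  128 1823] ((523.035400390625, 20.2789306640625), (346.1318054199219, 151.69277954101562), 75.16964721679688) 0.06345688173062991
```

View pics/wrist0.png

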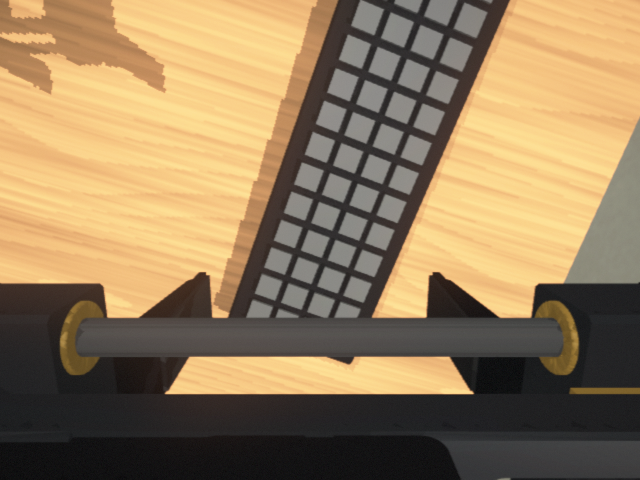

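```bash
python3 - <<'E'
from h import *
c=np.array([.522,.0215]);a=np.radians(-14.85);R=np.array([[np.cos(a),-np.sin(a)],[np.sin(a),np.cos(a)]])
for n in ["top0","scene0"]:
    p,d,T,K=load(n);C=cloud(d,T,K);hsv=cv2.cvtColor(p,cv2.COLOR_BGR2HSV)
    L=(C[...,:2]-c)@R; ok=d>0
    print(n)
    for y in range(-150,160,15):
        m=ok&(abs(L[...,0])<.035)&(abs(L[...,1]-y/1000)<.0075)
        print(y,m.sum(),np.median(C[...,2][m]).round(4),end="; ")
    print()
    # counter bias near tray
    m=ok&(abs(L[...,0]-.13)<.03)&(abs(L[...,1])<.15);print("counter",np.median(C[...,2][m]),[np.median(C[...,2][m&(L[...,1]*s>.05)]) for s in (1,-1)])
    # stand/rake
    reg=ok&(abs(C[...,0]-.515)<.1)&(abs(C[...,1]-.3)<.07)
    for lo,hi in [(.002,.012),(.038,.052),(.055,.07),(.14,.16)]:
        m=(reg&(C[...,2]>lo)&(C[...,2]<hi)).astype(np.uint8)
        k,l,s,_=cv2.connectedComponentsWithStats(m)
        for j in range(1,k):
            if s[j,4]>25:
                q=C[l==j];print(lo,s[j],cv2.minAreaRect(q[:,:2].astype(np.float32)*1000),q[:,2].mean().round(4))
    x0,y0=(180,190) if n=="top0" else (330,280)
    cv2.imwrite(f"pics/st_{n}.png",cv2.resize(p[y0:y0+100,x0:x0+100],None,fx=6,fy=6,interpolation=cv2.INTER_NEAREST))
E
```

```text
top0
-150 199 0.0478; -135 194 0.0465; -120 194 0.0456; -105 199 0.0446; -90 196 0.0442; -75 192 0.0432; -60 197 0.0416; -45 190 0.0405; -30 193 0.0394; -15 191 0.0386; 0 193 0.0374; 15 187 0.0366; 30 191 0.0353; 45 191 0.0335; 60 191 0.0349; 75 191 0.0431; 90 200 0.0518; 105 187 0.0522; 120 192 0.0427; 135 178 0.0351; 150 192 0.0336; 
counter -0.0005769924132074111 [np.float64(-0.0005992274355237637), np.float64(-0.0005842241128080072)]
0.002 [200 214   4  18  48] ((567.4920654296875, 341.9155578613281), (8.2673921585083, 41.628257751464844), 89.49312591552734) 0.0057
0.002 [194 215  40  64 553] ((509.99041748046875, 312.9286804199219), (78.4034194946289, 153.25990295410156), 81.01771545410156) 0.0056
0.038 [203 215   7  17  28] ((562.32958984375, 328.8094787597656), (11.088579177856445, 38.20695114135742), 70.83597564697266) 0.0447
0.038 [211 216  10  56 241] ((513.151611328125, 300.3189392089844), (11.89061164855957, 129.24461364746094), 84.77789306640625) 0.0448
0.038 [199 246   9  25  61] ((479.19342041015625, 328.45843505859375), (19.4748592376709, 55.774200439453125), 85.30120
[... 520 characters left out ...]
 60 110 0.0424; 75 110 0.0437; 90 191 0.0533; 105 258 0.0512; 120 224 0.044; 135 219 0.0355; 150 0 nan; 
counter 5.579323614091081e-05 [np.float64(-1.2263443549653807e-05), np.float64(6.94957569909449e-05)]
0.002 [341 337  81  44 807] ((518.36669921875, 314.7408447265625), (73.82798767089844, 152.57017517089844), 84.97163391113281) 0.0062
0.038 [350 324  66  39 471] ((517.0142211914062, 315.5242614746094), (40.995452880859375, 132.20480346679688), 82.2362060546875) 0.0448
0.055 [355 314  55  40 701] ((520.1007690429688, 312.76910400390625), (27.95577621459961, 115.5995101928711), 84.77552795410156) 0.0624
0.14 [378 296  19  19 232] ((520.4478149414062, 313.2403259277344), (26.134960174560547, 26.63028335571289), 86.3312759399414) 0.1496
  return _methods._mean(a, axis=axis, dtype=dtype,
  ret = ret.dtype.type(ret / rcount)
```

View pics/st_top0.png

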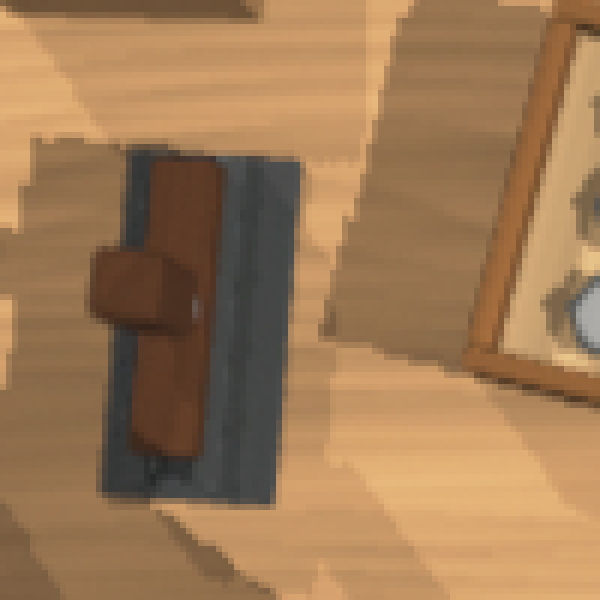

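View pics/st_scene0.png

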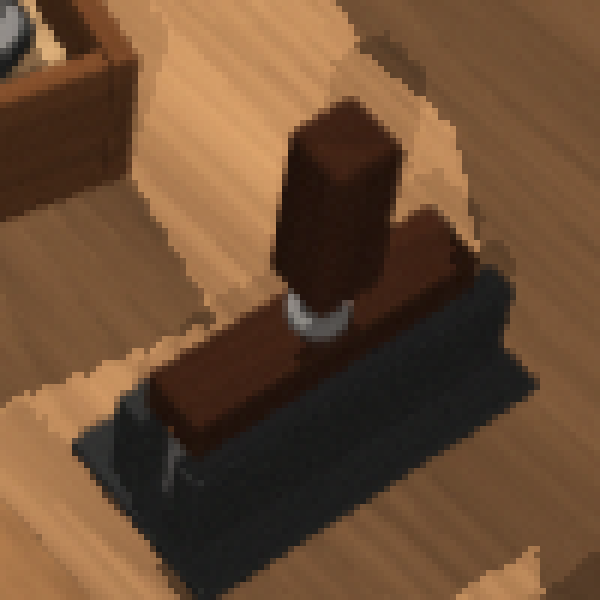

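```bash
cat >> h.py <<'E'
def yaw(q):
    from scipy.spatial.transform import Rotation as Rn
    M=Rn.from_quat([q[1],q[2],q[3],q[0]]).as_matrix(); return np.degrees(np.arctan2(M[1,0],M[0,0])),M
TC=np.array([.522,.0215]);TA=-14.85
def tray(p,inv=False):
    a=np.radians(TA);R=np.array([[np.cos(a),-np.sin(a)],[np.sin(a),np.cos(a)]])
    p=np.array(p,float)
    return TC+R@p if inv else R.T@(p-TC)
def plan(p,psi,way,n,dpsi):
    "rows to waypoint way in n rows, turning dpsi total"
    p=np.array(p,float);way=np.array(way,float);out=[]
    st=(way-p)/n
    for i in range(n):
        a=np.radians(psi);x=np.array([np.cos(a),np.sin(a),0]);y=np.array([np.sin(a),-np.cos(a),0])
        out.append([round(100*st@x,2),round(100*st@y,2),round(-100*st[2],2)]);psi+=dpsi/n
    return out,psi
E
python3 - <<'E'
from h import *
from cell import ctrl
s=ctrl.sense();p=s["tool_pos"];ps,M=yaw(s["ee_rot"]);print(p,ps)
r,ps=plan(p,ps,[.5,-.2,.225],9,9*10.5);print(r,ps)
r,ps=plan([.5,-.2,.225],ps,[.5185,.3136,.225],9,174.9-ps);print(r)
E
```

```text
[ 0.17799834 -0.59894188  0.22222335] 16.547217701626206
[[np.float64(4.69), np.float64(-3.23), np.float64(-0.03)], [np.float64(5.2), np.float64(-2.32), np.float64(-0.03)], [np.float64(5.54), np.float64(-1.33), np.float64(-0.03)], [np.float64(5.69), np.float64(-0.3), np.float64(-0.03)], [np.float64(5.65), np.float64(0.74), np.float64(-0.03)], [np.float64(5.42), np.float64(1.76), np.float64(-0.03)], [np.float64(5.01), np.float64(2.71), np.float64(-0.03)], [np.float64(4.43), np.float64(3.58), np.float64(-0.03)], [np.float64(3.7), np.float64(4.33), np.float64(-0.03)]] 111.04721770162621
[[np.float64(5.25), np.float64(2.24), np.float64(-0.0)], [np.float64(4.94), np.float64(2.87), np.float64(-0.0)], [np.float64(4.54), np.float64(3.46), np.float64(-0.0)], [np.float64(4.08), np.float64(3.99), np.float64(-0.0)], [np.float64(3.56), np.float64(4.47), np.float64(-0.0)], [np.float64(2.98), np.float64(4.87), np.float64(-0.0)], [np.float64(2.35), np.float64(5.2), np.float64(-0.0)], [np.float64(1.69), np.float64(5.45), np.float64(-0.0)], [np.float64(1.0), np.float64(5.62), np.float64(-0.0)]]
```

>>> {"name": "send_rows", "arguments": {
  "xyz": [
    [4.7, -3.2, 0],
    [5.2, -2.3, 0],
    [5.5, -1.3, 0],
    [5.7, -0.3, 0],
    [5.6, 0.7, 0],
    [5.4, 1.8, 0],
    [5.0, 2.7, 0],
    [4.4, 3.6, 0],
    [3.7, 4.3, 0]
  ],
  "dr": [
    [0, 0, -10.5],
    [0, 0, -10.5],
    [0, 0, -10.5],
    [0, 0, -10.5],
    [0, 0, -10.5],
    [0, 0, -10.5],
    [0, 0, -10.5],
    [0, 0, -10.5],
    [0, 0, -10.5]
  ],
  "fingers": [0, 0, 0, 0, 0, 0, 0, 0, 0]
}}

```text
clock: 1.27
tool_pos: [0.4994, -0.1863, 0.221]
ee_rot: [-0.001, 0.551, 0.834, 0.001]
force: [0.8, -1.4, 0.1]
finger_gap: 0.0952
```

>>> {"name": "send_rows", "arguments": {
  "xyz": [
    [5.0, 2.4, 0],
    [4.7, 3.0, 0],
    [4.3, 3.5, 0],
    [3.9, 4.0, 0],
    [3.4, 4.4, 0],
    [2.8, 4.8, 0],
    [2.2, 5.1, 0],
    [1.5, 5.3, 0],
    [0.6, 4.0, 0],
    [0, 0, 0]
  ],
  "dr": [
    [0, 0, -6.9],
    [0, 0, -6.9],
    [0, 0, -6.9],
    [0, 0, -6.9],
    [0, 0, -6.9],
    [0, 0, -6.9],
    [0, 0, -6.9],
    [0, 0, -6.9],
    [0, 0, -5],
    [0, 0, 0]
  ],
  "fingers": [0, 0, 0, 0, 0, 0, 0, 0, 0, 0]
}}

```text
clock: 2.52
tool_pos: [0.5099, 0.3177, 0.2202]
ee_rot: [-0.001, 0.037, 0.999, 0.001]
force: [0.2, -0.2, -0.5]
finger_gap: 0.0952
```

```bash
cat >> h.py <<'E'
def shot(n,tag):
    from cell import ctrl
    i=ctrl.camera_info(n);p,d=ctrl.grab_frame(n)
    cv2.imwrite(f"pics/{tag}.png",p);np.savez(f"pics/{tag}.npz",p=p,d=d,T=i["T"],K=[i["fx"],i["fy"],i["cx"],i["cy"]])
def st():
    from cell import ctrl
    s=ctrl.sense();ps,M=yaw(s["ee_rot"])
    print("t",round(s["clock"],2),"p",s["tool_pos"].round(4),"yaw",ps.round(2),"zaxis",M[:,2].round(3),"F",s["force"].round(2),"M",s["wrist_torque"].round(2),"gap",round(s["finger_gap"],4),"q",s["qpos"].round(2));return s
E
python3 - <<'E'
from h import *
s=st();shot("wrist","w1")
p,d,T,K=load("w1");C=cloud(d,T,K)
for lo,hi in [(.055,.07),(.14,.16),(.038,.05)]:
    m=((d>0)&(C[...,2]>lo)&(C[...,2]<hi)&(abs(C[...,0]-.52)<.08)&(abs(C[...,1]-.314)<.05)).astype(np.uint8)
    q=C[m>0]
    if len(q)>30: print(lo,len(q),cv2.minAreaRect(q[:,:2].astype(np.float32)*1000),q[:,2].mean())
E
```

```text
t 2.52 p [0.5099 0.3177 0.2202] yaw 175.75 zaxis [-0.001  0.002 -1.   ] F [ 0.2  -0.21 -0.5 ] M [ 0.06 -0.1  -0.01] gap 0.0952 q [ 0.45  0.46  1.62  0.    1.06 -1.05]
0.055 2437 ((520.607177734375, 314.0149230957031), (25.867557525634766, 113.32414245605469), 85.08903503417969) 0.06216401400673553
0.14 1887 ((520.834716796875, 313.7411804199219), (25.836509704589844, 26.49396324157715), 85.49446868896484) 0.15013701078845387
0.038 1909 ((517.9815063476562, 313.99200439453125), (40.07847213745117, 130.25759887695312), 85.28416442871094) 0.044233523362000954
```

View pics/w1.png

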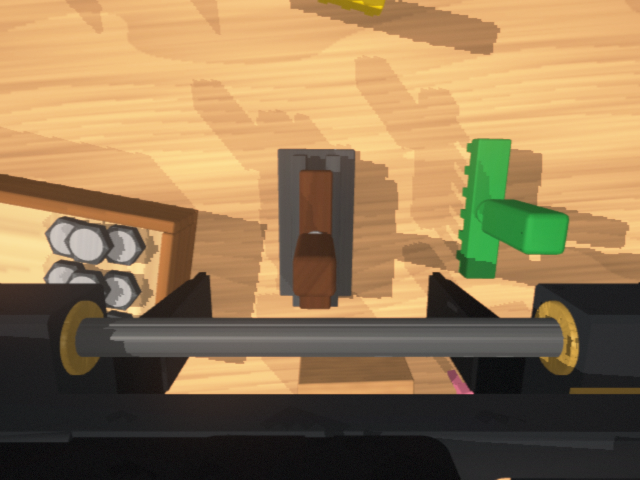

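>>> {"name": "send_rows", "arguments": {
  "xyz": [
    [-1.1, -0.3, 0],
    [0, 0, 4],
    [0, 0, 4],
    [0, 0, 3],
    [0, 0, 0.4],
    [0, 0, 0]
  ],
  "dr": [
    [0, 0, 0.6],
    [0, 0, 0],
    [0, 0, 0],
    [0, 0, 0],
    [0, 0, 0],
    [0, 0, 0]
  ],
  "fingers": [0, 0, 0, 0, 0, 0]
}}

```text
clock: 3.32
tool_pos: [0.5262, 0.3052, 0.1053]
ee_rot: [0.001, 0.051, 0.999, 0.001]
force: [-1.3, 0.6, 0.0]
finger_gap: 0.0955
```

```bash
python3 - <<'E'
from h import *
s=st()
E
```

```text
t 3.33 p [0.5262 0.3052 0.1053] yaw 174.2 zaxis [ 0.002  0.002 -1.   ] F [-1.35  0.59  0.01] M [ 0.08 -0.17 -0.01] gap 0.0955 q [ 0.42  0.6   1.72  0.    0.82 -1.05]
```

>>> {"name": "send_rows", "arguments": {
  "xyz": [
    [0.6, 0.8, 0],
    [0, 0, 0],
    [0, 0, 0]
  ],
  "dr": [
    [0, 0, -0.9],
    [0, 0, 0],
    [0, 0, 0]
  ],
  "fingers": [0, 0, 0]
}}

```text
clock: 3.7
tool_pos: [0.5219, 0.3145, 0.1083]
ee_rot: [0.003, 0.042, 0.999, 0.002]
force: [-0.3, 0.9, 0.0]
finger_gap: 0.0954
```

```bash
python3 - <<'E'
from h import *
s=st();print(s["qd"].round(3))
E
```

```text
t 3.7 p [0.5219 0.3145 0.1083] yaw 175.13 zaxis [ 0.006  0.004 -1.   ] F [-0.31  0.89  0.01] M [ 0.1  -0.13 -0.03] gap 0.0954 q [ 0.43  0.6   1.72  0.    0.82 -1.05]
[ 0.008 -0.006 -0.002  0.001  0.004 -0.001]
```

>>> {"name": "send_rows", "arguments": {
  "xyz": [
    [0.1, -0.05, 0.2],
    [0, 0, 0],
    [0, 0, 0],
    [0, 0, 0],
    [0, 0, 0],
    [0, 0, 0],
    [0, 0, 0]
  ],
  "dr": [
    [0.26, 0.32, 0],
    [0, 0, 0],
    [0, 0, 0],
    [0, 0, 0],
    [0, 0, 0],
    [0, 0, 0],
    [0, 0, 0]
  ],
  "fingers": [0, 0, 1, 1, 1, 1, 1]
}}

```text
clock: 4.58
tool_pos: [0.5208, 0.3142, 0.1065]
ee_rot: [-0.0, 0.042, 0.999, -0.0]
force: [-0.6, -0.8, -1.1]
finger_gap: 0.0506
```

```bash
python3 - <<'E'
from h import *
s=st()
E
```

```text
t 4.58 p [0.5208 0.3142 0.1065] yaw 175.14 zaxis [-0. -0. -1.] F [-0.58 -0.83 -1.08] M [ 0.11 -0.12  0.01] gap 0.0506 q [ 0.43  0.6   1.71 -0.    0.83 -1.05]
```

>>> {"name": "send_rows", "arguments": {
  "xyz": [
    [0, 0, 0],
    [0, 0, 0],
    [0, 0, 0],
    [0, 0, 0],
    [0, 0, 0],
    [0, 0, 0]
  ],
  "dr": [
    [0, 0, 0],
    [0, 0, 0],
    [0, 0, 0],
    [0, 0, 0],
    [0, 0, 0],
    [0, 0, 0]
  ],
  "fingers": [1, 1, 1, 1, 1, 1]
}}

```text
clock: 5.32
tool_pos: [0.5208, 0.3142, 0.1065]
ee_rot: [-0.0, 0.042, 0.999, -0.0]
force: [-0.6, -0.2, 0.8]
finger_gap: 0.0259
```

```bash
python3 - <<'E'
from h import *
s=st()
E
```

```text
t 5.33 p [0.5208 0.3142 0.1065] yaw 175.13 zaxis [-0. -0. -1.] F [-0.58 -0.2   0.79] M [ 0.14 -0.22 -0.05] gap 0.0259 q [ 0.43  0.6   1.71 -0.    0.83 -1.05]
```

>>> {"name": "send_rows", "arguments": {
  "xyz": [
    [0, 0, -2],
    [0, 0, -4],
    [0, 0, -2.5],
    [0, 0, 0]
  ],
  "dr": [
    [0, 0, 0],
    [0, 0, 0],
    [0, 0, 0],
    [0, 0, 0]
  ],
  "fingers": [1, 1, 1, 1]
}}

```text
clock: 5.82
tool_pos: [0.52, 0.3138, 0.1919]
ee_rot: [-0.002, 0.042, 0.999, -0.001]
force: [-1.2, 0.0, -3.0]
finger_gap: 0.0262
```

```bash
python3 - <<'E'
from h import *
s=st()
w=tray([0,-.03],True);print(w)
r,ps=plan(s["tool_pos"],yaw(s["ee_rot"])[0],[w[0],w[1],.19],7,-10);print(np.array(r).tolist())
E
```

```text
t 5.83 p [0.52   0.3138 0.1919] yaw 175.14 zaxis [-0.004 -0.002 -1.   ] F [-1.2   0.03 -2.97] M [ 0.09 -0.21  0.05] gap 0.0262 q [ 0.43  0.5   1.64 -0.    1.01 -1.05]
[ 0.51431132 -0.007498  ]
[[-0.31, -4.58, 0.03], [-0.42, -4.57, 0.03], [-0.54, -4.56, 0.03], [-0.65, -4.54, 0.03], [-0.76, -4.53, 0.03], [-0.88, -4.51, 0.03], [-0.99, -4.48, 0.03]]
```

>>> {"name": "send_rows", "arguments": {
  "xyz": [
    [-0.3, -4.6, 0],
    [-0.4, -4.6, 0],
    [-0.5, -4.6, 0],
    [-0.7, -4.5, 0],
    [-0.8, -4.5, 0],
    [-0.9, -4.5, 0],
    [-0.8, -3.5, 0],
    [0, 0, 0],
    [0, 0, 0]
  ],
  "dr": [
    [0, 0, 1.4],
    [0, 0, 1.4],
    [0, 0, 1.4],
    [0, 0, 1.4],
    [0, 0, 1.4],
    [0, 0, 1.4],
    [0, 0, 1.4],
    [0, 0, 0],
    [0, 0, 0]
  ],
  "fingers": [1, 1, 1, 1, 1, 1, 1, 1, 1]
}}

```text
clock: 6.95
tool_pos: [0.5103, -0.0069, 0.1805]
ee_rot: [-0.009, 0.13, 0.992, -0.003]
force: [-0.5, -0.2, -3.6]
finger_gap: 0.0259
```

```bash
cat >> h.py <<'E'
def where():
    "tips in the tray frame, mm"
    s=st();R=yaw(s["ee_rot"])[1];tip=s["tool_pos"]+R[:,2]*.0995
    t=tray(tip[:2])*1000;f=34-70e-3*min(0,t[1]-55)
    print("TIPS tray x %.1f y %.1f z %.1f | expected floor %.1f | rel yaw %.2f"%(t[0],t[1],tip[2]*1000,f,yaw(s["ee_rot"])[0]-180-TA));return s
E
python3 - <<'E'
from h import *
s=where();shot("scene","s1")
p,d,T,K=load("s1");x=cv2.resize(p[150:400,180:480],None,fx=2.4,fy=2.4);cv2.imwrite("pics/s1c.png",x)
E
```

```text
t 6.95 p [ 0.5103 -0.0069  0.1805] yaw 165.09 zaxis [-0.019 -0.003 -1.   ] F [-0.46 -0.24 -3.62] M [ 0.09 -0.22  0.02] gap 0.0259 q [-0.14  0.39  1.87 -0.01  0.9  -1.45]
TIPS tray x -5.8 y -31.2 z 81.0 | expected floor 40.0 | rel yaw -0.06
```

View pics/s1c.png

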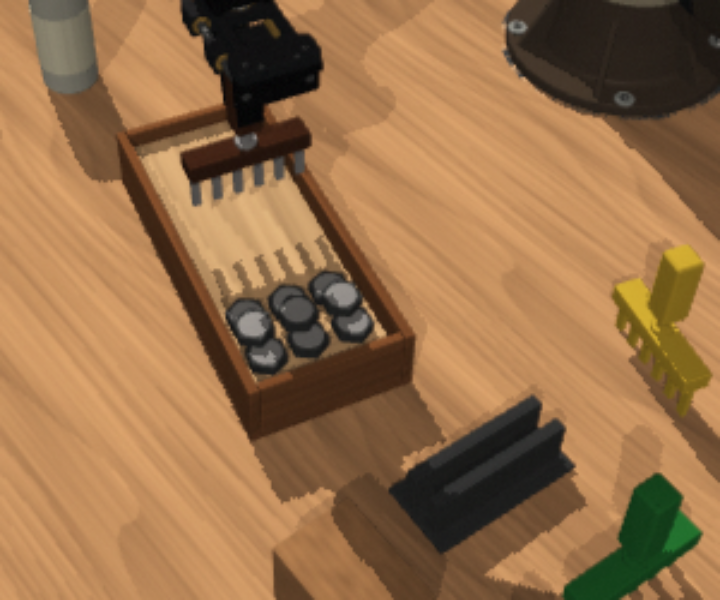

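>>> {"name": "send_rows", "arguments": {
  "xyz": [
    [-0.4, 0.1, 0.5],
    [0, 0, 2.0],
    [0, 0, 0.8],
    [0, 0, 0],
    [0, 0, 0]
  ],
  "dr": [
    [-0.45, -1.0, 0],
    [0, 0, 0],
    [0, 0, 0],
    [0, 0, 0],
    [0, 0, 0]
  ],
  "fingers": [1, 1, 1, 1, 1]
}}

```text
clock: 7.62
tool_pos: [0.5151, -0.0037, 0.146]
ee_rot: [0.001, 0.127, 0.992, 0.001]
force: [-0.2, -0.2, -2.9]
finger_gap: 0.0258
```

```bash
python3 -c "
from h import *
where()"
```

```text
t 7.62 p [ 0.5151 -0.0037  0.146 ] yaw 165.4 zaxis [ 0.003  0.001 -1.   ] F [-0.2  -0.18 -2.89] M [ 0.12 -0.14 -0.02] gap 0.0258 q [-0.14  0.44  1.91  0.    0.79 -1.45]
TIPS tray x 0.0 y -26.0 z 46.5 | expected floor 39.7 | rel yaw 0.25
```

Free-air baseline is Fz ≈ −3 N (the rake's weight). Feeling for the floor now.

>>> {"name": "send_rows", "arguments": {
  "xyz": [
    [0, 0, 0.3],
    [0, 0, 0.2],
    [0, 0, 0.1],
    [0, 0, 0]
  ],
  "dr": [
    [0, 0, 0],
    [0, 0, 0],
    [0, 0, 0],
    [0, 0, 0]
  ],
  "fingers": [1, 1, 1, 1]
}}

```text
clock: 8.12
tool_pos: [0.5156, -0.0038, 0.1406]
ee_rot: [0.002, 0.127, 0.992, 0.001]
force: [-0.0, -0.6, -3.2]
finger_gap: 0.026
```

```bash
python3 -c "
from h import *
where()"
```

```text
t 8.12 p [ 0.5156 -0.0038  0.1406] yaw 165.4 zaxis [ 0.005  0.001 -1.   ] F [-0.01 -0.6  -3.19] M [ 0.08 -0.12  0.08] gap 0.026 q [-0.14  0.44  1.92  0.    0.78 -1.45]
TIPS tray x 0.7 y -25.9 z 41.1 | expected floor 39.7 | rel yaw 0.25
```

>>> {"name": "send_rows", "arguments": {
  "xyz": [
    [0, 0, 0.1],
    [0, 0, 0.05],
    [0, 0, 0]
  ],
  "dr": [
    [0, 0, 0],
    [0, 0, 0],
    [0, 0, 0]
  ],
  "fingers": [1, 1, 1]
}}

```text
clock: 8.5
tool_pos: [0.5157, -0.0038, 0.1394]
ee_rot: [0.003, 0.127, 0.992, 0.001]
force: [-0.8, 0.2, 0.8]
finger_gap: 0.0256
```

```bash
python3 -c "
from h import *
where()"
```

```text
t 8.5 p [ 0.5157 -0.0038  0.1394] yaw 165.4 zaxis [ 0.005  0.001 -1.   ] F [-0.78  0.23  0.84] M [0.1  0.15 0.03] gap 0.0256 q [-0.14  0.44  1.92  0.    0.77 -1.45]
TIPS tray x 0.9 y -25.9 z 39.9 | expected floor 39.7 | rel yaw 0.25
```

>>> {"name": "send_rows", "arguments": {
  "xyz": [
    [0, 0, -1.0],
    [0, -3, -1.0],
    [0, -4, 0],
    [0, -2.5, 0],
    [0, 0, 0],
    [0, 0, 0]
  ],
  "dr": [
    [0.13, 0.26, 0.25],
    [0, 0, 0],
    [0, 0, 0],
    [0, 0, 0],
    [0, 0, 0],
    [0, 0, 0]
  ],
  "fingers": [1, 1, 1, 1, 1, 1]
}}

```text
clock: 9.25
tool_pos: [0.4915, -0.0976, 0.1627]
ee_rot: [0.001, 0.129, 0.992, -0.0]
force: [0.2, 0.3, -3.2]
finger_gap: 0.0261
```

```bash
python3 -c "
from h import *
where()"
```

```text
t 9.25 p [ 0.4915 -0.0976  0.1627] yaw 165.14 zaxis [ 0.001 -0.001 -1.   ] F [ 0.21  0.33 -3.17] M [ 0.05 -0.27  0.01] gap 0.0261 q [-0.33  0.39  1.93 -0.    0.82 -1.64]
TIPS tray x 1.2 y -123.0 z 63.2 | expected floor 46.5 | rel yaw -0.01
```

>>> {"name": "send_rows", "arguments": {
  "xyz": [
    [0, 0, 0.9],
    [0, 0, 0.3],
    [0, 0, 0],
    [0, 0, 0]
  ],
  "dr": [
    [0, 0, 0],
    [0, 0, 0],
    [0, 0, 0],
    [0, 0, 0]
  ],
  "fingers": [1, 1, 1, 1]
}}

```text
clock: 9.75
tool_pos: [0.4918, -0.0957, 0.1496]
ee_rot: [0.0, 0.128, 0.992, -0.0]
force: [0.0, -0.4, -2.7]
finger_gap: 0.0258
```

```bash
python3 -c "
from h import *
where()"
```

```text
t 9.75 p [ 0.4918 -0.0957  0.1496] yaw 165.29 zaxis [ 0.001 -0.001 -1.   ] F [ 0.05 -0.4  -2.69] M [ 0.08 -0.14  0.  ] gap 0.0258 q [-0.32  0.41  1.94 -0.    0.79 -1.64]
TIPS tray x 0.9 y -121.1 z 50.1 | expected floor 46.3 | rel yaw 0.14
```

>>> {"name": "send_rows", "arguments": {
  "xyz": [
    [0, 0, 0.15],
    [0, 0, 0.05],
    [0, 0, 0]
  ],
  "dr": [
    [0, 0, 0],
    [0, 0, 0],
    [0, 0, 0]
  ],
  "fingers": [1, 1, 1]
}}

```text
clock: 10.12
tool_pos: [0.4919, -0.0956, 0.1476]
ee_rot: [0.001, 0.128, 0.992, -0.0]
force: [0.2, 0.8, -2.6]
finger_gap: 0.0259
```

```bash
python3 -c "
from h import *
where()"
```

```text
t 10.12 p [ 0.4919 -0.0956  0.1476] yaw 165.3 zaxis [ 0.001 -0.001 -1.   ] F [ 0.2   0.78 -2.57] M [ 0.06 -0.17  0.04] gap 0.0259 q [-0.32  0.42  1.94 -0.    0.78 -1.64]
TIPS tray x 1.0 y -121.0 z 48.1 | expected floor 46.3 | rel yaw 0.15
```

>>> {"name": "send_rows", "arguments": {
  "xyz": [
    [0, 0, 0.1],
    [0, 0, 0.05],
    [0, 0, 0]
  ],
  "dr": [
    [0, 0, 0],
    [0, 0, 0],
    [0, 0, 0]
  ],
  "fingers": [1, 1, 1]
}}

```text
clock: 10.5
tool_pos: [0.4919, -0.0957, 0.1461]
ee_rot: [0.001, 0.128, 0.992, -0.0]
force: [-0.5, -0.1, -1.8]
finger_gap: 0.0258
```

```bash
python3 -c "
from h import *
where()"
```

```text
t 10.5 p [ 0.4919 -0.0957  0.1461] yaw 165.28 zaxis [ 0.001 -0.001 -1.   ] F [-0.5  -0.12 -1.77] M [ 0.14 -0.14 -0.02] gap 0.0258 q [-0.32  0.42  1.94 -0.    0.78 -1.64]
TIPS tray x 1.1 y -121.1 z 46.6 | expected floor 46.3 | rel yaw 0.13
```

```bash
python3 - <<'E'
from h import *
for n in ["top0","scene0","s1"]:
    p,d,T,K=load(n);C=cloud(d,T,K);a=np.radians(TA);R=np.array([[np.cos(a),-np.sin(a)],[np.sin(a),np.cos(a)]])
    L=(C[...,:2]-TC)@R*1000;z=C[...,2]*1000
    for lo,hi in [(50,58),(40,48)]:
        m=((d>0)&(z>lo)&(z<hi)&(abs(L[...,0])<58)&(L[...,1]>50)&(L[...,1]<150)).astype(np.uint8)
        m=cv2.erode(m,np.ones((2,2)))
        k,l,s,_=cv2.connectedComponentsWithStats(m,connectivity=4)
        for j in range(1,k):
            if s[j,4]>12:
                q=L[l==j];print(n,lo,s[j,4],q.mean(0).round(1),q.min(0).round(1),q.max(0).round(1),z[l==j].mean().round(1))
E
```

```text
top0 50 80 [39.1 92.6] [24.3 80.5] [ 53.1 104.3] 54.1
top0 50 101 [-2.3 96. ] [-15.9  81. ] [ 12.5 111.7] 54.0
top0 50 101 [-43.   96.3] [-57.4  80.5] [-28.  111.4] 54.0
top0 40 58 [ 36.1 123.2] [ 23.6 109.5] [ 51.1 135. ] 43.7
top0 40 61 [34.  68.7] [22.  59.4] [49.7 80.1] 43.9
top0 40 13 [ 10.5 117.3] [  6.8 111. ] [ 12.9 123. ] 43.0
top0 40 47 [ -5.9 122.6] [-15.3 111.6] [  4.1 134. ] 43.9
top0 40 46 [-0.4 74.3] [-16.1  63.9] [11.5 82.6] 43.7
top0 40 74 [-42.7 121.7] [-56.8 111.4] [-28.3 131.9] 44.0
top0 40 51 [-40.7  69.1] [-50.9  58.9] [-28.1  79.9] 43.8
scene0 50 136 [-38.7  99.1] [-54.8  83.1] [-23.8 114.7] 54.1
scene0 50 139 [ 2.9 99.5] [-12.7  84.3] [ 18.2 115.7] 54.1
scene0 50 147 [41.8 99.2] [27.3 83.7] [ 56.  113.9] 53.9
scene0 40 59 [-35.6  69.8] [-52.5  60.4] [-23.3  81.5] 44.5
scene0 40 49 [ 1.3 68.5] [-14.4  62.6] [15.9 76.3] 44.0
scene0 40 57 [41.  68.1] [25.1 57.2] [55.9 77.8] 44.3
scene0 40 128 [-38.7 123. ] [-54.3 106. ] [-24.3 137.2] 44.1
scene0 40 135 [  2.6 123. ] [-13.5 109.9] [ 17.6 138. ] 44.1
scene0 40 143 [ 41.6 124.3] [ 26.6 108.5] [ 56.8 137.8] 44.3
s1 50 135 [-39.1  99.3] [-54.6  82.9] [-22.9 112.9] 54.1
s1 50 141 [ 1.9 99.6] [-13.9  83. ] [ 17.5 115.7] 54.3
s1 50 153 [42.1 98.9] [27.5 82.6] [ 56.2 114. ] 54.1
s1 40 47 [-33.5  70. ] [-46.8  61.6] [-22.4  83.9] 44.7
s1 40 54 [ 2.3 69.2] [-14.1  61.3] [15.8 77.6] 44.0
s1 40 50 [39.8 67.2] [24.9 58.2] [55.2 76. ] 43.9
s1 40 136 [-39.  123.4] [-54.6 108.8] [-23.5 137.5] 44.0
s1 40 135 [  3.  123.3] [-12.6 108.5] [ 17.9 136.9] 44.1
s1 40 117 [ 41.7 123.1] [ 26.  106.7] [ 55.8 137.4] 43.7
```

>>> {"name": "send_rows", "arguments": {
  "xyz": [
    [0, 0, -2.5],
    [0, 1, -1.5],
    [0, 4, 0],
    [0, 4, 0],
    [0, 4, 0],
    [0, 4, 0],
    [0, 4, 0],
    [-0.1, 2.5, 0],
    [0, 0, 0],
    [0, 0, 0]
  ],
  "dr": [
    [0, 0, 0.1],
    [0, 0, 0],
    [0, 0, 0],
    [0, 0, 0],
    [0, 0, 0],
    [0, 0, 0],
    [0, 0, 0],
    [0, 0, 0],
    [0, 0, 0],
    [0, 0, 0]
  ],
  "fingers": [1, 1, 1, 1, 1, 1, 1, 1, 1, 1]
}}

```text
clock: 11.75
tool_pos: [0.5547, 0.1375, 0.187]
ee_rot: [0.001, 0.13, 0.992, -0.0]
force: [-0.3, 0.2, -2.2]
finger_gap: 0.026
```

```bash
python3 -c "
from h import *
where()"
```

```text
t 11.75 p [0.5547 0.1375 0.187 ] yaw 165.1 zaxis [ 0.001 -0.001 -1.   ] F [-0.33  0.22 -2.18] M [ 0.01 -0.17 -0.01] gap 0.026 q [ 0.13  0.45  1.73 -0.    0.95 -1.18]
TIPS tray x 2.0 y 120.4 z 87.5 | expected floor 34.0 | rel yaw -0.05
```

>>> {"name": "send_rows", "arguments": {
  "xyz": [
    [0.2, 1.0, 1.5],
    [0, 0, 1.5],
    [0, 0, 0.5],
    [0, 0, 0],
    [0, 0, 0]
  ],
  "dr": [
    [0, 0, 0],
    [0, 0, 0],
    [0, 0, 0],
    [0, 0, 0],
    [0, 0, 0]
  ],
  "fingers": [1, 1, 1, 1, 1]
}}

```text
clock: 12.38
tool_pos: [0.5549, 0.1461, 0.1488]
ee_rot: [-0.0, 0.131, 0.991, -0.001]
force: [0.2, 0.0, -2.0]
finger_gap: 0.0259
```

```bash
python3 -c "
from h import *
where()"
```

```text
t 12.38 p [0.5549 0.1461 0.1488] yaw 164.94 zaxis [-0.001 -0.001 -1.   ] F [ 0.19  0.02 -2.  ] M [ 0.06 -0.18 -0.03] gap 0.0259 q [ 0.14  0.5   1.77 -0.    0.87 -1.16]
TIPS tray x -0.2 y 128.7 z 49.3 | expected floor 34.0 | rel yaw -0.21
```

>>> {"name": "send_rows", "arguments": {
  "xyz": [
    [0, 0, 0.18],
    [0, 0, 0],
    [0, -0.8, 0],
    [0, -0.8, 0],
    [0, -0.8, 0],
    [0, 0, 0]
  ],
  "dr": [
    [0, 0, -0.2],
    [0, 0, 0],
    [0, 0, 0],
    [0, 0, 0],
    [0, 0, 0],
    [0, 0, 0]
  ],
  "fingers": [1, 1, 1, 1, 1, 1]
}}

```text
clock: 13.12
tool_pos: [0.5486, 0.121, 0.1479]
ee_rot: [0.001, 0.129, 0.992, -0.0]
force: [0.2, 0.3, -2.5]
finger_gap: 0.0262
```

```bash
python3 -c "
from h import *
where()"
```

```text
t 13.12 p [0.5486 0.121  0.1479] yaw 165.13 zaxis [ 0.001 -0.001 -1.   ] F [ 0.19  0.34 -2.47] M [ 0.07 -0.21  0.06] gap 0.0262 q [ 0.1   0.49  1.8  -0.    0.85 -1.21]
TIPS tray x 0.4 y 102.9 z 48.4 | expected floor 34.0 | rel yaw -0.02
```

>>> {"name": "send_rows", "arguments": {
  "xyz": [
    [0, -0.5, 0.1],
    [0, -0.9, 0.02],
    [0, -0.9, 0],
    [0, -0.9, 0],
    [0, -0.9, 0],
    [0, 0, 0]
  ],
  "dr": [
    [0, 0, 0],
    [0, 0, 0],
    [0, 0, 0],
    [0, 0, 0],
    [0, 0, 0],
    [0, 0, 0]
  ],
  "fingers": [1, 1, 1, 1, 1, 1]
}}

```text
clock: 13.88
tool_pos: [0.5374, 0.0784, 0.1468]
ee_rot: [0.001, 0.13, 0.992, -0.0]
force: [-0.7, 0.7, -3.2]
finger_gap: 0.0259
```

```bash
python3 - <<'E'
from h import *
s=where();shot("scene","s2")
p,d,T,K=load("s2");x=cv2.resize(p[160:360,200:400],None,fx=3,fy=3);cv2.imwrite("pics/s2c.png",x)
E
```

```text
t 13.88 p [0.5374 0.0784 0.1468] yaw 165.11 zaxis [ 0.002 -0.001 -1.   ] F [-0.65  0.66 -3.23] M [ 0.15 -0.17  0.01] gap 0.0259 q [ 0.02  0.47  1.84 -0.    0.83 -1.29]
TIPS tray x 0.4 y 58.9 z 47.3 | expected floor 34.0 | rel yaw -0.04
```

View pics/s2c.png

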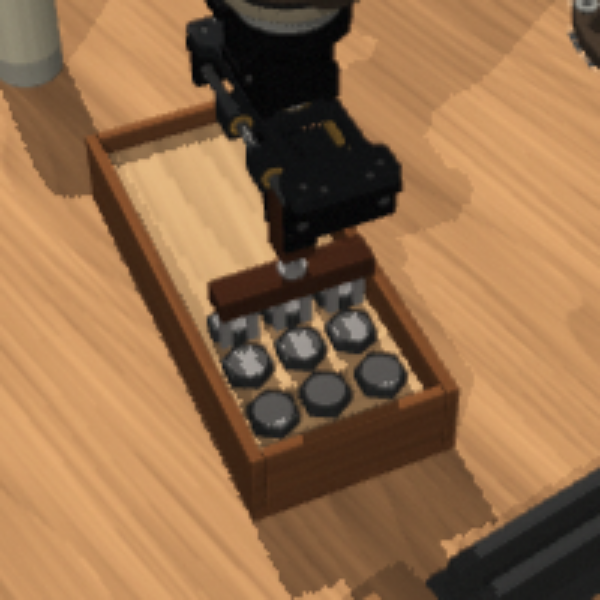

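>>> {"name": "send_rows", "arguments": {
  "xyz": [
    [0, -0.6, 0.05],
    [0, -0.4, 0],
    [0, 0, 0]
  ],
  "dr": [
    [0, 0, 0],
    [0, 0, 0],
    [0, 0, 0]
  ],
  "fingers": [1, 1, 1]
}}

```text
clock: 14.3
tool_pos: [0.5347, 0.0686, 0.1462]
ee_rot: [0.001, 0.129, 0.992, -0.0]
force: [0.2, -0.1, -2.6]
finger_gap: 0.0257
```

```bash
python3 - <<'E'
from h import *
s=where();shot("wrist","w3");shot("top","t3")
p,d,T,K=load("t3");x=cv2.resize(p[170:300,240:430],None,fx=4,fy=4);cv2.imwrite("pics/t3c.png",x)
E
```

```text
t 14.3 p [0.5347 0.0686 0.1462] yaw 165.15 zaxis [ 0.001 -0.001 -1.   ] F [ 0.18 -0.05 -2.63] M [ 0.12 -0.17 -0.04] gap 0.0257 q [ 0.01  0.46  1.85 -0.    0.82 -1.31]
TIPS tray x 0.4 y 48.7 z 46.7 | expected floor 34.4 | rel yaw -0.00
```

View pics/t3c.png

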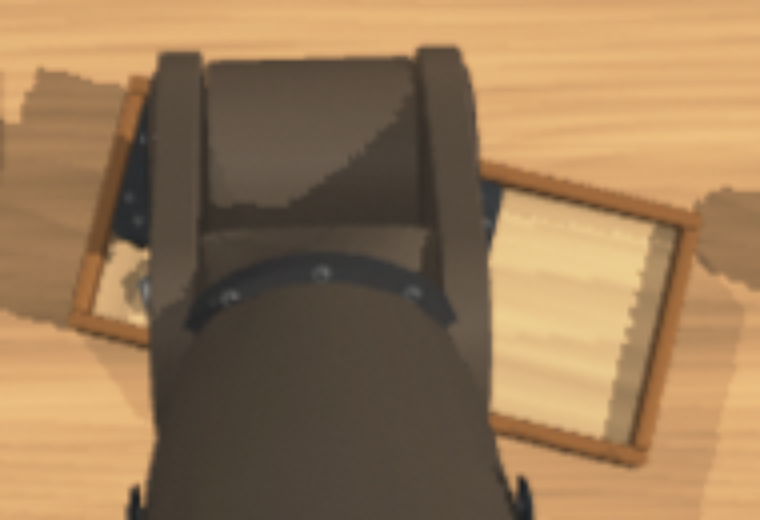

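View pics/w3.png

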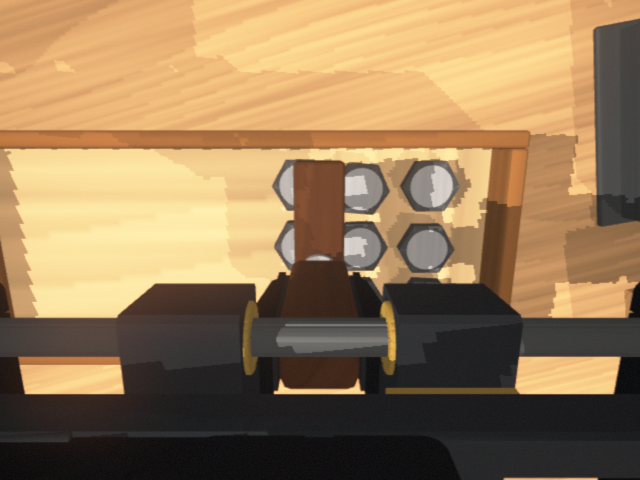

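```bash
python3 - <<'E'
from h import *
p,d,T,K=load("w3")
for u,v,z in [(274,187,.0467),(275,245,.0467),(389,187,.044),(387,246,.044),(402,187,.044),(459,187,.044),(398,246,.044),(454,248,.044)]:
    print((u,v),(tray(ray(u,v,T,K,z)[:2])*1000).round(1))
C=cloud(d,T,K);a=np.radians(TA);R=np.array([[np.cos(a),-np.sin(a)],[np.sin(a),np.cos(a)]])
L=(C[...,:2]-TC)@R*1000;z=C[...,2]*1000
for v in (187,246):
    for u in list(range(268,296,4))+list(range(346,392,6)): print(v,u,L[v,u].round(1),z[v,u].round(1))
E
```

```text
(274, 187) [-38.2  20.4]
(275, 245) [-0.5 20.1]
(389, 187) [-38.   93.6]
(387, 246) [ 0.9 93.8]
(402, 187) [-38.  101.9]
(459, 187) [-38.  138.3]
(398, 246) [  0.9 101.1]
(454, 248) [  2.2 138.2]
187 268 [-37.1  15.2] 35.7
187 272 [-38.1  19. ] 45.6
187 276 [-38.2  21.6] 46.0
187 280 [-38.1  24.1] 45.7
187 284 [-38.2  26.7] 46.5
187 288 [-38.3  29.3] 46.9
187 292 [-38.   31.6] 44.1
187 346 [-37.9  66.1] 43.7
187 352 [-37.9  70. ] 43.0
187 358 [-38.   73.8] 43.9
187 364 [-38.   77.6] 44.0
187 370 [-38.1  81.3] 44.9
187 376 [-37.9  85.3] 43.3
187 382 [-37.8  89.3] 42.3
187 388 [-36.8  94.8] 32.7
246 268 [ 2.6 14.2] 37.1
246 272 [ 3.  16.8] 35.4
246 276 [ 0.3 20.7] 46.1
246 280 [ 0.6 23.2] 45.2
246 284 [ 0.4 25.9] 45.9
246 288 [ 0.5 28.5] 45.6
246 292 [ 0.6 31.1] 45.3
246 346 [ 0.8 66.7] 44.1
246 352 [ 1.2 70.8] 42.8
246 358 [ 1.1 74.7] 43.1
246 364 [ 0.9 78.6] 44.0
246 370 [ 0.9 82.6] 43.7
246 376 [ 0.8 86.5] 44.3
246 382 [ 1.1 90.6] 43.1
246 388 [ 3.4 96.2] 33.7
```

>>> {"name": "send_rows", "arguments": {
  "xyz": [
    [0, 0, -1.2],
    [0, 0, -0.5],
    [-0.05, 2.2, 0],
    [0, 2.0, 0],
    [0, 0.3, 0],
    [0, 0, 0],
    [0, 0, 0]
  ],
  "dr": [
    [0, 0, 0],
    [0, 0, 0],
    [0, 0, 0],
    [0, 0, 0],
    [0, 0, 0],
    [0, 0, 0],
    [0, 0, 0]
  ],
  "fingers": [1, 1, 1, 1, 1, 1, 1]
}}

```text
clock: 15.28
tool_pos: [0.5472, 0.1137, 0.1656]
ee_rot: [0.001, 0.129, 0.992, -0.0]
force: [0.2, 0.1, -2.7]
finger_gap: 0.0259
```

```bash
python3 - <<'E'
from h import *
s=where()
E
```

```text
t 15.28 p [0.5472 0.1137 0.1656] yaw 165.21 zaxis [ 0.003 -0.001 -1.   ] F [ 0.16  0.1  -2.7 ] M [ 0.06 -0.21 -0.01] gap 0.0259 q [ 0.09  0.46  1.79 -0.    0.89 -1.22]
TIPS tray x 1.0 y 95.6 z 66.1 | expected floor 34.0 | rel yaw 0.06
```

>>> {"name": "send_rows", "arguments": {
  "xyz": [
    [0, 0.2, 0.5],
    [0, 0, 0.8],
    [0, 0, 0.3],
    [0, 0, 0],
    [0, 0, 0]
  ],
  "dr": [
    [0, 0.15, 0],
    [0, 0, 0],
    [0, 0, 0],
    [0, 0, 0],
    [0, 0, 0]
  ],
  "fingers": [1, 1, 1, 1, 1]
}}

```text
clock: 15.9
tool_pos: [0.5475, 0.1148, 0.1479]
ee_rot: [-0.001, 0.129, 0.992, -0.0]
force: [0.6, -0.7, -2.7]
finger_gap: 0.0258
```

```bash
python3 - <<'E'
from h import *
s=where();shot("wrist","w4")
E
```

```text
t 15.9 p [0.5475 0.1148 0.1479] yaw 165.14 zaxis [-0.001 -0.001 -1.   ] F [ 0.57 -0.68 -2.72] M [ 0.08 -0.18 -0.03] gap 0.0258 q [ 0.09  0.49  1.8  -0.    0.85 -1.22]
TIPS tray x 0.7 y 96.6 z 48.4 | expected floor 34.0 | rel yaw -0.01
```

View pics/w4.png

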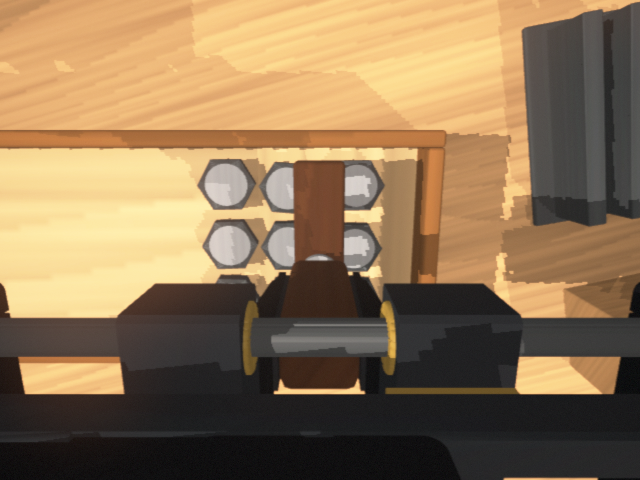

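```bash
python3 - <<'E'
from h import *
p,d,T,K=load("w4")
for u,v,z in [(198,185,.0467),(256,187,.0445),(261,187,.044),(384,187,.044),(202,245,.0467),(258,244,.0445),(262,246,.044),(382,247,.044)]:
    print((u,v),(tray(ray(u,v,T,K,z)[:2])*1000).round(1))
x=p[150:300,180:400];cv2.imwrite("pics/w4c.png",cv2.resize(x,None,fx=3.5,fy=3.5,interpolation=cv2.INTER_CUBIC))
E
```

```text
(198, 185) [-39.   19.7]
(256, 187) [-37.6  56.3]
(261, 187) [-37.5  59.4]
(384, 187) [-37.5 138.5]
(202, 245) [ 0.2 19.7]
(258, 244) [ 0.1 56.2]
(262, 246) [ 1.6 58.8]
(382, 247) [  2.3 138.7]
```

View pics/w4c.png

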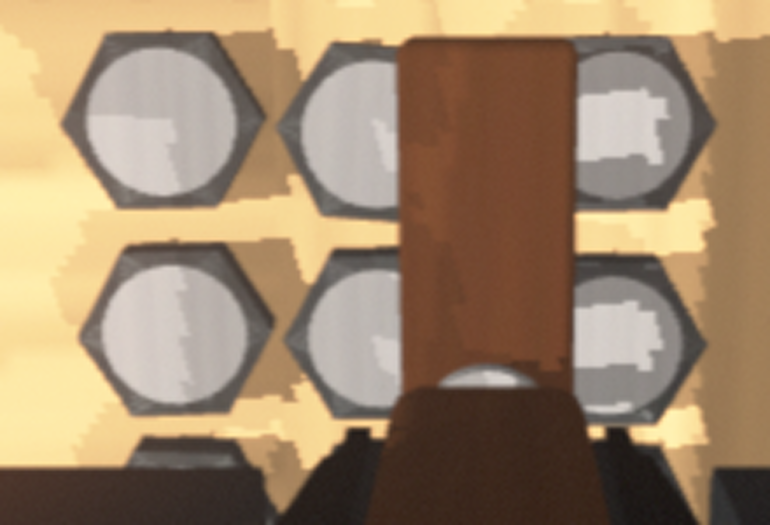

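```bash
python3 - <<'E'
from h import *
p,d,T,K=load("w4");C=cloud(d,T,K)
for v in (175,200,225):
    r=p[v,280:360].astype(int); g=np.abs(np.diff(r.sum(1)));i=np.argsort(g)[-4:]+280;print(v,sorted(i))
for u,v in [(294.5,175),(344.5,175),(294.5,200),(345,200),(294.5,225),(344.5,225)]:
    print((tray(ray(u,v,T,K,.1044)[:2])*1000).round(1), C[v,320,2].round(4))
E
```

```text
175 [np.int64(291), np.int64(292), np.int64(293), np.int64(344)]
200 [np.int64(292), np.int64(293), np.int64(343), np.int64(344)]
225 [np.int64(341), np.int64(344), np.int64(350), np.int64(351)]
[-49.3  84.7] 0.1048
[-49.3 109.3] 0.1048
[-37.   84.5] 0.1029
[-37.  109.8] 0.1029
[-24.2  84.3] 0.1035
[-24.2 109.7] 0.1035
```

>>> {"name": "send_rows", "arguments": {
  "xyz": [
    [0, 0, -1.0],
    [-0.03, -1.5, -0.4],
    [-0.03, -1.5, 0],
    [0, -0.6, 0],
    [0, 0, 0],
    [0, 0, 0]
  ],
  "dr": [
    [0, 0, 0],
    [0, 0, 0],
    [0, 0, 0],
    [0, 0, 0],
    [0, 0, 0],
    [0, 0, 0]
  ],
  "fingers": [1, 1, 1, 1, 1, 1]
}}

```text
clock: 16.7
tool_pos: [0.5383, 0.0767, 0.1637]
ee_rot: [0.0, 0.13, 0.992, -0.0]
force: [-0.2, 0.7, -3.0]
finger_gap: 0.026
```

```bash
python3 - <<'E'
from h import *
s=where()
E
```

```text
t 16.7 p [0.5383 0.0767 0.1637] yaw 165.09 zaxis [ 0.    -0.001 -1.   ] F [-0.25  0.71 -2.98] M [ 0.09 -0.18 -0.02] gap 0.026 q [ 0.02  0.45  1.83 -0.    0.87 -1.29]
TIPS tray x 1.6 y 57.4 z 64.2 | expected floor 34.0 | rel yaw -0.06
```

>>> {"name": "send_rows", "arguments": {
  "xyz": [
    [0, 0, 0.6],
    [0, 0, 0.6],
    [0, 0, 0.3],
    [0, 0, 0],
    [0, 0, 0]
  ],
  "dr": [
    [0, 0, 0],
    [0, 0, 0],
    [0, 0, 0],
    [0, 0, 0],
    [0, 0, 0]
  ],
  "fingers": [1, 1, 1, 1, 1]
}}

```text
clock: 17.32
tool_pos: [0.5382, 0.0774, 0.147]
ee_rot: [-0.0, 0.129, 0.992, -0.0]
force: [0.5, 0.9, -3.4]
finger_gap: 0.0258
```

```bash
python3 - <<'E'
from h import *
s=where();shot("scene","s5")
p,d,T,K=load("s5");x=cv2.resize(p[200:310,240:360],None,fx=5,fy=5);cv2.imwrite("pics/s5c.png",x)
E
```

```text
t 17.32 p [0.5382 0.0774 0.147 ] yaw 165.15 zaxis [-0.001 -0.001 -1.   ] F [ 0.45  0.93 -3.43] M [ 0.05 -0.15  0.02] gap 0.0258 q [ 0.02  0.47  1.84 -0.    0.83 -1.29]
TIPS tray x 1.3 y 58.1 z 47.5 | expected floor 34.0 | rel yaw -0.00
```

View pics/s5c.png

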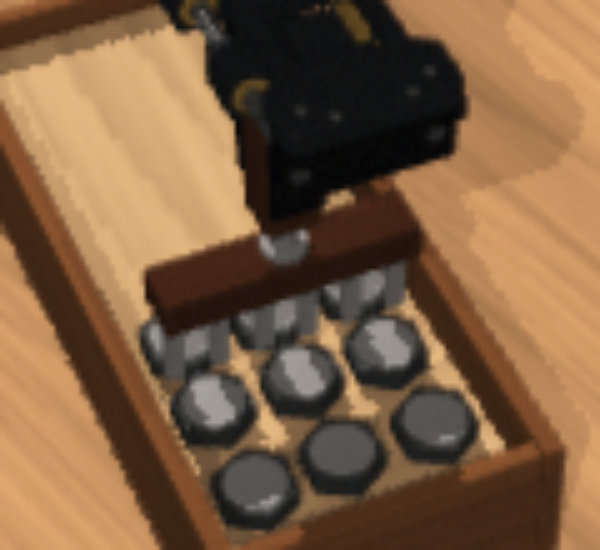

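>>> {"name": "send_rows", "arguments": {
  "xyz": [
    [0, -0.08, 0],
    [0, -0.02, 0.2],
    [0, 0, 0.2],
    [0, 0, 0.2],
    [0, 0, 0]
  ],
  "dr": [
    [0, 0, 0],
    [0, 0, 0],
    [0, 0, 0],
    [0, 0, 0],
    [0, 0, 0]
  ],
  "fingers": [1, 1, 1, 1, 1]
}}

```text
clock: 18.0
tool_pos: [0.538, 0.0763, 0.1408]
ee_rot: [-0.0, 0.129, 0.992, -0.0]
force: [0.5, -0.5, -2.0]
finger_gap: 0.0257
```

```bash
python3 - <<'E'
from h import *
s=where()
E
```

```text
t 18.0 p [0.538  0.0763 0.1408] yaw 165.14 zaxis [-0.    -0.001 -1.   ] F [ 0.47 -0.47 -1.98] M [ 0.09 -0.1  -0.04] gap 0.0257 q [ 0.02  0.48  1.85 -0.    0.82 -1.29]
TIPS tray x 1.4 y 57.0 z 41.3 | expected floor 34.0 | rel yaw -0.01
```

>>> {"name": "send_rows", "arguments": {
  "xyz": [
    [0, 0, 0.25],
    [0, 0, 0.2],
    [0, 0, 0.1],
    [0, 0, 0],
    [0, 0, 0]
  ],
  "dr": [
    [0, 0, 0],
    [0, 0, 0],
    [0, 0, 0],
    [0, 0, 0],
    [0, 0, 0]
  ],
  "fingers": [1, 1, 1, 1, 1]
}}

```text
clock: 18.62
tool_pos: [0.538, 0.0763, 0.1349]
ee_rot: [-0.0, 0.129, 0.992, -0.0]
force: [0.1, -0.4, -3.0]
finger_gap: 0.0256
```

```bash
python3 - <<'E'
from h import *
s=where()
E
```

```text
t 18.62 p [0.538  0.0763 0.1349] yaw 165.14 zaxis [-0.001 -0.001 -1.   ] F [ 0.07 -0.39 -2.98] M [ 0.13 -0.13 -0.03] gap 0.0256 q [ 0.02  0.49  1.85 -0.    0.8  -1.29]
TIPS tray x 1.4 y 57.0 z 35.4 | expected floor 34.0 | rel yaw -0.01
```

>>> {"name": "send_rows", "arguments": {
  "xyz": [
    [0, 0, 0.1],
    [0, 0, 0.04],
    [0, 0, 0]
  ],
  "dr": [
    [0, 0, 0],
    [0, 0, 0],
    [0, 0, 0]
  ],
  "fingers": [1, 1, 1]
}}

```text
clock: 19.0
tool_pos: [0.5381, 0.0763, 0.1336]
ee_rot: [-0.0, 0.129, 0.992, -0.0]
force: [-0.4, 0.2, -2.6]
finger_gap: 0.0256
```

```bash
python3 - <<'E'
from h import *
s=where()
E
```

```text
t 19.0 p [0.5381 0.0763 0.1336] yaw 165.14 zaxis [-0.    -0.001 -1.   ] F [-0.35  0.2  -2.65] M [ 0.09 -0.13  0.01] gap 0.0256 q [ 0.02  0.49  1.85 -0.    0.8  -1.29]
TIPS tray x 1.5 y 57.0 z 34.1 | expected floor 34.0 | rel yaw -0.01
```

>>> {"name": "send_rows", "arguments": {
  "xyz": [
    [0, 0, 0.05],
    [0, 0, 0.02],
    [0, 0, 0]
  ],
  "dr": [
    [0, 0, 0],
    [0, 0, 0],
    [0, 0, 0]
  ],
  "fingers": [1, 1, 1]
}}

```text
clock: 19.38
tool_pos: [0.5381, 0.0763, 0.1334]
ee_rot: [0.0, 0.129, 0.992, -0.0]
force: [-0.9, -0.4, 1.9]
finger_gap: 0.0257
```

```bash
python3 - <<'E'
from h import *
s=where()
E
```

```text
t 19.38 p [0.5381 0.0763 0.1334] yaw 165.14 zaxis [ 0.    -0.001 -1.   ] F [-0.94 -0.41  1.85] M [0.04 0.14 0.  ] gap 0.0257 q [ 0.02  0.49  1.86 -0.    0.8  -1.29]
TIPS tray x 1.5 y 57.0 z 33.9 | expected floor 34.0 | rel yaw -0.01
```

>>> {"name": "send_rows", "arguments": {
  "xyz": [
    [0, -0.5, -0.025],
    [0, -0.8, -0.05],
    [0, -0.8, -0.05]
  ],
  "dr": [
    [0, 0, 0],
    [0, 0, 0],
    [0, 0, 0]
  ],
  "fingers": [1, 1, 1]
}}

```text
clock: 19.75
tool_pos: [0.5331, 0.0557, 0.135]
ee_rot: [0.001, 0.129, 0.992, 0.0]
force: [0.3, 3.4, 1.0]
finger_gap: 0.0258
```

```bash
sed -i 's/f=34-70e-3\*min(0,t\[1\]-55)/f=34.5-68e-3*min(0,t[1]-55)/' h.py; python3 - <<'E'
from h import *
s=where()
E
```

```text
t 19.75 p [0.5331 0.0557 0.135 ] yaw 165.14 zaxis [ 0.002  0.001 -1.   ] F [0.3  3.4  0.99] M [ 0.9  -0.21 -0.1 ] gap 0.0258 q [-0.02  0.48  1.87  0.    0.79 -1.33]
TIPS tray x 2.1 y 36.0 z 35.5 | expected floor 35.8 | rel yaw -0.01
```

>>> {"name": "send_rows", "arguments": {
  "xyz": [
    [0.02, -0.8, -0.055],
    [0.02, -0.8, -0.055],
    [0, -0.8, -0.055],
    [0, -0.8, -0.055]
  ],
  "dr": [
    [0, 0, 0],
    [0, 0, 0],
    [0, 0, 0],
    [0, 0, 0]
  ],
  "fingers": [1, 1, 1, 1]
}}

```text
clock: 20.25
tool_pos: [0.5238, 0.0223, 0.1374]
ee_rot: [0.001, 0.13, 0.992, 0.001]
force: [1.0, 2.7, 0.7]
finger_gap: 0.0261
```

```bash
python3 - <<'E'
from h import *
s=where()
E
```

```text
t 20.25 p [0.5238 0.0223 0.1374] yaw 165.09 zaxis [ 0.002  0.001 -1.   ] F [1.04 2.66 0.75] M [ 0.91 -0.23 -0.04] gap 0.0261 q [-0.08  0.46  1.9   0.    0.78 -1.4 ]
TIPS tray x 1.8 y 1.4 z 37.9 | expected floor 38.1 | rel yaw -0.06
```

Contact is about 3.7 N. Continuing on the floor.

>>> {"name": "send_rows", "arguments": {
  "xyz": [
    [0.02, -0.8, -0.053],
    [0.02, -0.8, -0.053],
    [0, -0.8, -0.053],
    [0, -0.8, -0.053]
  ],
  "dr": [
    [0, 0, 0],
    [0, 0, 0],
    [0, 0, 0],
    [0, 0, 0]
  ],
  "fingers": [1, 1, 1, 1]
}}

```text
clock: 20.75
tool_pos: [0.5145, -0.0106, 0.1397]
ee_rot: [0.001, 0.13, 0.992, 0.001]
force: [0.8, 2.7, 0.1]
finger_gap: 0.0259
```

```bash
python3 - <<'E'
from h import *
s=where()
E
```

```text
t 20.75 p [ 0.5145 -0.0106  0.1397] yaw 165.09 zaxis [ 0.002  0.001 -1.   ] F [0.82 2.65 0.08] M [ 0.94 -0.28 -0.06] gap 0.0259 q [-0.15  0.44  1.92  0.    0.78 -1.46]
TIPS tray x 1.2 y -32.8 z 40.2 | expected floor 40.5 | rel yaw -0.06
```

>>> {"name": "send_rows", "arguments": {
  "xyz": [
    [0, -0.8, -0.046],
    [0, -0.8, -0.05],
    [0, -0.8, -0.05],
    [0, -0.8, -0.05]
  ],
  "dr": [
    [0, 0, 0],
    [0, 0, 0],
    [0, 0, 0],
    [0, 0, 0]
  ],
  "fingers": [1, 1, 1, 1]
}}

```text
clock: 21.25
tool_pos: [0.5057, -0.0437, 0.1418]
ee_rot: [0.001, 0.13, 0.992, 0.001]
force: [1.0, 2.9, 2.0]
finger_gap: 0.0259
```

```bash
python3 - <<'E'
from h import *
s=where()
E
```

```text
t 21.25 p [ 0.5057 -0.0437  0.1418] yaw 165.08 zaxis [ 0.002  0.001 -1.   ] F [1.04 2.86 2.04] M [ 1.11 -0.27 -0.08] gap 0.0259 q [-0.22  0.43  1.93  0.    0.77 -1.53]
TIPS tray x 1.2 y -67.0 z 42.3 | expected floor 42.8 | rel yaw -0.07
```

>>> {"name": "send_rows", "arguments": {
  "xyz": [
    [0, -0.8, -0.06],
    [0, -0.8, -0.057],
    [0, -0.3, -0.02],
    [0, 0, 0]
  ],
  "dr": [
    [0, 0, 0],
    [0, 0, 0],
    [0, 0, 0],
    [0, 0, 0]
  ],
  "fingers": [1, 1, 1, 1]
}}

```text
clock: 21.75
tool_pos: [0.5003, -0.0639, 0.1433]
ee_rot: [0.001, 0.13, 0.991, 0.001]
force: [1.2, 2.2, 2.1]
finger_gap: 0.0261
```

```bash
python3 - <<'E'
from h import *
s=where()
shot("scene","s6")
p,d,T,K=load("s6");x=cv2.resize(p[160:340,210:370],None,fx=4,fy=3.3);cv2.imwrite("pics/s6c.png",x)
E
```

```text
t 21.75 p [ 0.5003 -0.0639  0.1433] yaw 165.04 zaxis [ 0.002  0.001 -1.   ] F [1.25 2.2  2.07] M [ 0.86 -0.19 -0.03] gap 0.0261 q [-0.26  0.43  1.94  0.    0.77 -1.57]
TIPS tray x 1.1 y -88.0 z 43.8 | expected floor 44.2 | rel yaw -0.11
```

View pics/s6c.png

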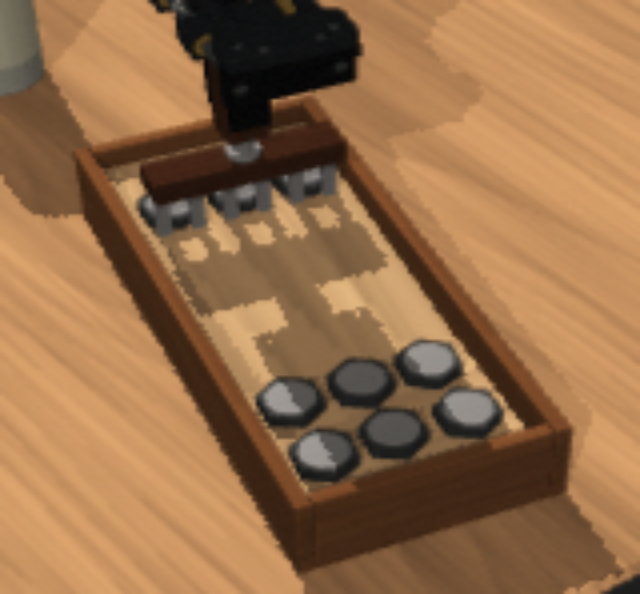

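>>> {"name": "send_rows", "arguments": {
  "xyz": [
    [0, 0.3, -1],
    [0, 1, -1.5],
    [0, 3.5, 0],
    [0, 3.5, 0],
    [0, 3.5, 0],
    [0, 3.2, 0],
    [0, 1.5, 0],
    [0, 0, 0],
    [0, 0, 0]
  ],
  "dr": [
    [0, 0, -0.1],
    [0, 0, 0],
    [0, 0, 0],
    [0, 0, 0],
    [0, 0, 0],
    [0, 0, 0],
    [0, 0, 0],
    [0, 0, 0],
    [0, 0, 0]
  ],
  "fingers": [1, 1, 1, 1, 1, 1, 1, 1, 1]
}}

```text
clock: 22.92
tool_pos: [0.5422, 0.0999, 0.1707]
ee_rot: [-0.0, 0.127, 0.992, -0.002]
force: [-0.1, 0.3, -2.0]
finger_gap: 0.0259
```

```bash
python3 - <<'E'
from h import *
s=where()
E
```

```text
t 22.93 p [0.5422 0.0999 0.1707] yaw 165.38 zaxis [-0.001 -0.003 -1.   ] F [-0.07  0.26 -1.96] M [ 0.02 -0.17 -0.01] gap 0.0259 q [ 0.06  0.45  1.8  -0.    0.9  -1.25]
TIPS tray x -0.6 y 80.6 z 71.2 | expected floor 34.5 | rel yaw 0.23
```

>>> {"name": "send_rows", "arguments": {
  "xyz": [
    [-0.15, 1.0, 0.3],
    [0, 0.7, 0.8],
    [0, 0, 0.8],
    [0, 0, 0],
    [0, 0, 0]
  ],
  "dr": [
    [-0.15, 0, 0.2],
    [0, 0, 0],
    [0, 0, 0],
    [0, 0, 0],
    [0, 0, 0]
  ],
  "fingers": [1, 1, 1, 1, 1]
}}

```text
clock: 23.55
tool_pos: [0.548, 0.1151, 0.1499]
ee_rot: [-0.001, 0.13, 0.991, -0.001]
force: [0.1, 0.2, -2.6]
finger_gap: 0.026
```

```bash
python3 - <<'E'
from h import *
s=where();shot("scene","s7")
p,d,T,K=load("s7");x=cv2.resize(p[160:340,210:370],None,fx=4,fy=3.3);cv2.imwrite("pics/s7c.png",x)
E
```

```text
t 23.55 p [0.548  0.1151 0.1499] yaw 165.03 zaxis [-0.002 -0.001 -1.   ] F [ 0.1   0.15 -2.62] M [ 0.12 -0.14 -0.01] gap 0.026 q [ 0.09  0.49  1.8  -0.    0.86 -1.22]
TIPS tray x 1.0 y 97.0 z 50.4 | expected floor 34.5 | rel yaw -0.12
```

View pics/s7c.png

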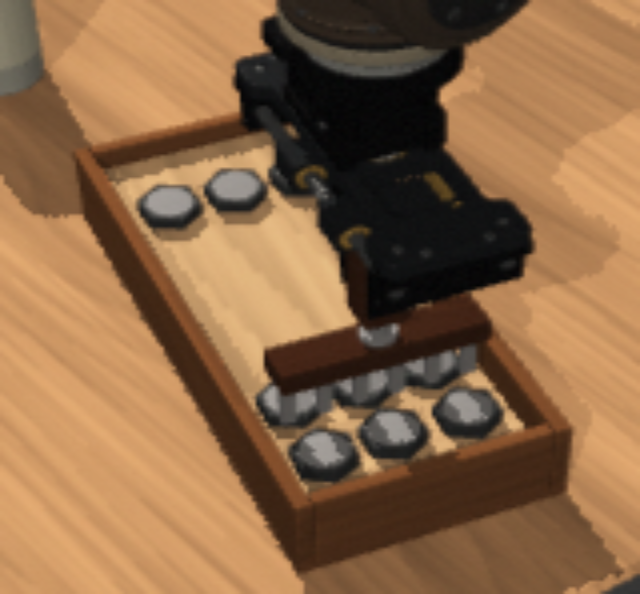

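>>> {"name": "send_rows", "arguments": {
  "xyz": [
    [0, 0.05, 0.3],
    [0, 0, 0.3],
    [0, 0, 0.3],
    [0, 0, 0.2],
    [0, 0, 0.1],
    [0, 0, 0],
    [0, 0, 0]
  ],
  "dr": [
    [0, 0, 0],
    [0, 0, 0],
    [0, 0, 0],
    [0, 0, 0],
    [0, 0, 0],
    [0, 0, 0],
    [0, 0, 0]
  ],
  "fingers": [1, 1, 1, 1, 1, 1, 1]
}}

```text
clock: 24.48
tool_pos: [0.5482, 0.1154, 0.1374]
ee_rot: [-0.0, 0.13, 0.991, -0.001]
force: [0.2, 0.1, -2.6]
finger_gap: 0.0262
```

```bash
python3 - <<'E'
from h import *
s=where()
E
```

```text
t 24.48 p [0.5482 0.1154 0.1374] yaw 165.02 zaxis [-0.001 -0.001 -1.   ] F [ 0.16  0.13 -2.63] M [ 0.13 -0.16 -0.01] gap 0.0262 q [ 0.09  0.5   1.81 -0.    0.83 -1.22]
TIPS tray x 1.2 y 97.4 z 37.9 | expected floor 34.5 | rel yaw -0.13
```

Free in the gap. Lowering to floor contact (34.5 on the reading).

>>> {"name": "send_rows", "arguments": {
  "xyz": [
    [0, 0, 0.25],
    [0, 0, 0.08],
    [0, 0, 0.04],
    [0, 0, 0]
  ],
  "dr": [
    [0, 0, 0],
    [0, 0, 0],
    [0, 0, 0],
    [0, 0, 0]
  ],
  "fingers": [1, 1, 1, 1]
}}

```text
clock: 24.98
tool_pos: [0.5483, 0.1154, 0.1336]
ee_rot: [-0.0, 0.13, 0.991, -0.0]
force: [0.3, 0.3, -2.4]
finger_gap: 0.0259
```

```bash
python3 - <<'E'
from h import *
s=where()
E
```

```text
t 24.98 p [0.5483 0.1154 0.1336] yaw 165.01 zaxis [-0.001 -0.001 -1.   ] F [ 0.32  0.25 -2.4 ] M [ 0.04 -0.22 -0.01] gap 0.0259 q [ 0.09  0.51  1.81 -0.    0.82 -1.22]
TIPS tray x 1.3 y 97.4 z 34.1 | expected floor 34.5 | rel yaw -0.14
```

>>> {"name": "send_rows", "arguments": {
  "xyz": [
    [0, 0, 0.05],
    [0, 0, 0.02],
    [0, 0, 0]
  ],
  "dr": [
    [0, 0, 0],
    [0, 0, 0],
    [0, 0, 0]
  ],
  "fingers": [1, 1, 1]
}}

```text
clock: 25.35
tool_pos: [0.5483, 0.1154, 0.1335]
ee_rot: [-0.0, 0.13, 0.991, -0.0]
force: [-1.2, -0.3, 2.0]
finger_gap: 0.0259
```

```bash
python3 - <<'E'
from h import *
s=where()
E
```

```text
t 25.35 p [0.5483 0.1154 0.1335] yaw 165.02 zaxis [-0.    -0.001 -1.   ] F [-1.16 -0.32  2.01] M [ 0.05  0.13 -0.02] gap 0.0259 q [ 0.09  0.51  1.81 -0.    0.82 -1.22]
TIPS tray x 1.3 y 97.4 z 34.0 | expected floor 34.5 | rel yaw -0.13
```

>>> {"name": "send_rows", "arguments": {
  "xyz": [
    [0, -0.5, 0],
    [0, -0.8, 0],
    [0, -0.8, 0],
    [0, -0.8, 0]
  ],
  "dr": [
    [0, 0, -0.1],
    [0, 0, 0],
    [0, 0, 0],
    [0, 0, 0]
  ],
  "fingers": [1, 1, 1, 1]
}}

```text
clock: 25.85
tool_pos: [0.5409, 0.0862, 0.1335]
ee_rot: [0.001, 0.13, 0.992, 0.0]
force: [1.1, 1.8, -1.2]
finger_gap: 0.0261
```

```bash
python3 - <<'E'
from h import *
s=where()
E
```

```text
t 25.85 p [0.5409 0.0862 0.1335] yaw 165.12 zaxis [ 0.001  0.    -1.   ] F [ 1.13  1.8  -1.19] M [ 0.64 -0.18 -0.06] gap 0.0261 q [ 0.04  0.49  1.85  0.    0.8  -1.27]
TIPS tray x 1.8 y 67.4 z 34.0 | expected floor 34.5 | rel yaw -0.03
```

>>> {"name": "send_rows", "arguments": {
  "xyz": [
    [0.02, -0.8, 0.01],
    [0.02, -0.8, -0.02],
    [0, -0.8, -0.05],
    [0, -0.8, -0.05]
  ],
  "dr": [
    [0, 0, 0],
    [0, 0, 0],
    [0, 0, 0],
    [0, 0, 0]
  ],
  "fingers": [1, 1, 1, 1]
}}

```text
clock: 26.35
tool_pos: [0.532, 0.0532, 0.1351]
ee_rot: [0.001, 0.13, 0.992, 0.001]
force: [0.5, 3.0, 1.1]
finger_gap: 0.0257
```

```bash
python3 - <<'E'
from h import *
s=where()
E
```

```text
t 26.35 p [0.532  0.0532 0.1351] yaw 165.07 zaxis [ 0.002  0.001 -1.   ] F [0.53 2.98 1.14] M [ 0.97 -0.24 -0.04] gap 0.0257 q [-0.02  0.47  1.88  0.    0.79 -1.34]
TIPS tray x 1.7 y 33.4 z 35.6 | expected floor 36.0 | rel yaw -0.08
```

>>> {"name": "send_rows", "arguments": {
  "xyz": [
    [0, -0.8, -0.055],
    [0, -0.5, -0.035],
    [0, 0, 0],
    [0, 0.3, -0.5],
    [0, 0, -1.5],
    [0, 0, -1.5],
    [0, 0, 0]
  ],
  "dr": [
    [0, 0, 0],
    [0, 0, 0],
    [0, 0, 0],
    [0, 0, 0],
    [0, 0, 0],
    [0, 0, 0],
    [0, 0, 0]
  ],
  "fingers": [1, 1, 1, 1, 1, 1, 1]
}}

```text
clock: 27.22
tool_pos: [0.5285, 0.0422, 0.1732]
ee_rot: [0.0, 0.129, 0.992, -0.0]
force: [0.1, -0.3, -2.5]
finger_gap: 0.026
```

```bash
python3 - <<'E'
from h import *
s=where();shot("scene","s8")
p,d,T,K=load("s8");x=cv2.resize(p[160:340,210:370],None,fx=4,fy=3.3);cv2.imwrite("pics/s8c.png",x)
E
```

```text
t 27.23 p [0.5285 0.0422 0.1732] yaw 165.13 zaxis [ 0.    -0.001 -1.   ] F [ 0.09 -0.27 -2.52] M [ 0.09 -0.17  0.06] gap 0.026 q [-0.04  0.42  1.85 -0.    0.88 -1.36]
TIPS tray x 1.0 y 21.6 z 73.7 | expected floor 36.8 | rel yaw -0.02
```

View pics/s8c.png

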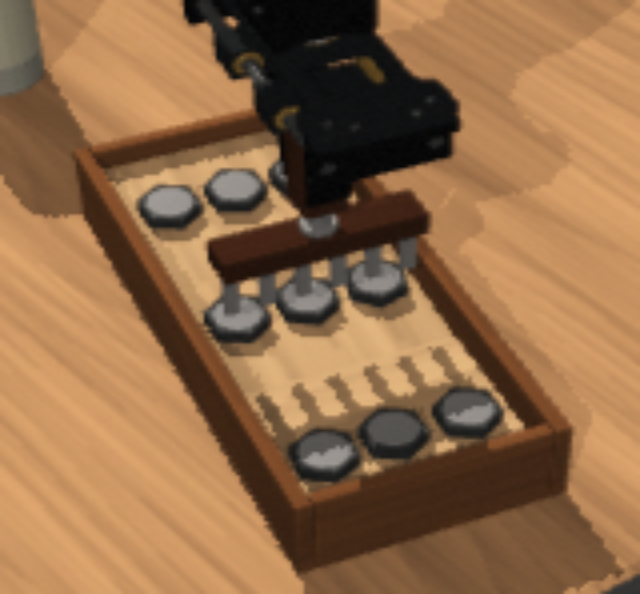

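```bash
python3 - <<'E'
from h import *
from cell import ctrl
s=ctrl.sense();ps=yaw(s["ee_rot"])[0];print(ctrl.sense()["qd"].round(3))
p=s["tool_pos"]+[0,0,.025]
r,ps=plan(p,ps,[.5208,.3142,p[2]],7,175.13-ps);print(np.array(r).tolist())
E
```

```text
[-0.002  0.017  0.013  0.001 -0.014  0.001]
[[1.1, 3.73, -0.0], [1.01, 3.75, -0.0], [0.91, 3.78, -0.0], [0.82, 3.8, -0.0], [0.72, 3.82, -0.0], [0.63, 3.84, -0.0], [0.53, 3.85, -0.0]]
```

>>> {"name": "send_rows", "arguments": {
  "xyz": [
    [0, 0, -2.0],
    [0.5, 1.5, -0.6],
    [1.0, 3.7, 0],
    [0.9, 3.7, 0],
    [0.9, 3.8, 0],
    [0.8, 3.8, 0],
    [0.7, 3.8, 0],
    [0.6, 3.7, 0],
    [0.3, 1.0, 0],
    [0, 0, 0],
    [0, 0, 0]
  ],
  "dr": [
    [0, 0, 0],
    [0, 0, -1.2],
    [0, 0, -1.4],
    [0, 0, -1.4],
    [0, 0, -1.4],
    [0, 0, -1.4],
    [0, 0, -1.4],
    [0, 0, -1.2],
    [0, 0, -0.4],
    [0, 0, 0],
    [0, 0, 0]
  ],
  "fingers": [1, 1, 1, 1, 1, 1, 1, 1, 1, 1, 1]
}}

```text
clock: 28.65
tool_pos: [0.5092, 0.3117, 0.1918]
ee_rot: [-0.005, 0.037, 0.999, -0.002]
force: [0.7, -1.4, -2.3]
finger_gap: 0.0259
```

```bash
python3 - <<'E'
from h import *
s=st();ps=yaw(s["ee_rot"])[0]
r,_=plan(s["tool_pos"],ps,[.5208,.3142,s["tool_pos"][2]],1,0);print(np.array(r).tolist(),175.13-ps)
shot("scene","s9");shot("top","t9")
for n in ("s9","t9"):
    p,d,T,K=load(n);C=cloud(d,T,K);a=np.radians(TA);R=np.array([[np.cos(a),-np.sin(a)],[np.sin(a),np.cos(a)]])
    L=(C[...,:2]-TC)@R*1000;z=C[...,2]*1000;fl=34-.07*np.minimum(0,L[...,1]-55)
    m=((d>0)&(z-fl>6)&(z-fl<30)&(abs(L[...,0])<58)&(abs(L[...,1])<150)).astype(np.uint8);m=cv2.erode(m,np.ones((2,2)))
    k,l,s_,_=cv2.connectedComponentsWithStats(m,connectivity=4)
    for j in range(1,k):
        if s_[j,4]>20: print(n,s_[j,4],L[l==j].mean(0).round(0),"h",(z-fl)[l==j].mean().round(1),(z-fl)[l==j].max().round(1))
E
```

```text
t 28.65 p [0.5092 0.3117 0.1918] yaw 175.73 zaxis [-0.011 -0.004 -1.   ] F [ 0.75 -1.39 -2.3 ] M [ 0.12 -0.14  0.  ] gap 0.0259 q [ 0.44  0.49  1.66  0.    1.01 -1.06]
[[-1.14, 0.34, -0.0]] -0.5978826725842907
s9 105 [ -39. -105.] h 10.4 13.9
s9 111 [   0. -104.] h 10.2 14.7
s9 117 [  40. -104.] h 10.2 14.7
s9 121 [-40.   2.] h 10.3 15.1
s9 128 [0. 3.] h 10.4 14.8
s9 130 [40.  3.] h 10.1 14.6
s9 146 [-39. 122.] h 10.1 15.4
s9 156 [  3. 121.] h 10.2 13.5
s9 152 [ 41. 122.] h 10.2 15.6
t9 110 [ 37. 119.] h 10.0 16.3
t9 114 [37.  1.] h 10.1 15.4
t9 113 [ -1. 119.] h 10.1 15.8
t9 105 [  35. -106.] h 10.0 14.5
t9 112 [-4.  0.] h 9.8 15.5
t9 99 [-42. 120.] h 10.1 15.3
t9 130 [  -3. -107.] h 10.3 14.8
t9 100 [-45.  -1.] h 10.2 16.8
t9 107 [ -42. -107.] h 10.0 14.7
```

>>> {"name": "send_rows", "arguments": {
  "xyz": [
    [-1.1, 0.3, 0],
    [0, 0, 1.5],
    [0, 0, 1.0],
    [0, 0, 0],
    [0, 0, 0]
  ],
  "dr": [
    [-0.28, -0.61, 0.6],
    [0, 0, 0],
    [0, 0, 0],
    [0, 0, 0],
    [0, 0, 0]
  ],
  "fingers": [1, 1, 1, 1, 1]
}}

```text
clock: 29.38
tool_pos: [0.5219, 0.3121, 0.1645]
ee_rot: [0.0, 0.045, 0.999, 0.0]
force: [-0.0, 0.0, -2.1]
finger_gap: 0.0258
```

```bash
cat > dock.py <<'E'
from h import *
s=st();ps=yaw(s["ee_rot"])[0]
r,_=plan(s["tool_pos"],ps,[.5208,.3142,.1065],1,0);print("to home",np.array(r).tolist(),"dz",175.13-ps)
E
python3 dock.py
```

```text
t 29.38 p [0.5219 0.3121 0.1645] yaw 174.89 zaxis [ 0.  0. -1.] F [-0.01  0.04 -2.12] M [ 0.08 -0.12 -0.03] gap 0.0258 q [ 0.43  0.53  1.67  0.    0.95 -1.05]
to home [[0.13, 0.2, 5.8]] dz 0.2350346319709331
```

>>> {"name": "send_rows", "arguments": {
  "xyz": [
    [0.1, 0.2, 0.3],
    [0, 0, 0.7],
    [0, 0, 0],
    [0, 0, 0]
  ],
  "dr": [
    [0, 0, -0.2],
    [0, 0, 0],
    [0, 0, 0],
    [0, 0, 0]
  ],
  "fingers": [1, 1, 1, 1]
}}

```text
clock: 29.88
tool_pos: [0.5211, 0.3145, 0.1544]
ee_rot: [0.001, 0.043, 0.999, 0.0]
force: [0.4, 0.6, -2.4]
finger_gap: 0.0261
```

```bash
python3 dock.py; python3 - <<'E'
from h import *
shot("scene","s10");shot("wrist","w10")
p,d,T,K=load("s10");x=cv2.resize(p[250:400,320:470],None,fx=4,fy=4);cv2.imwrite("pics/s10c.png",x)
E
```

```text
t 29.88 p [0.5211 0.3145 0.1544] yaw 175.13 zaxis [ 0.001  0.001 -1.   ] F [ 0.42  0.62 -2.36] M [ 0.14 -0.24  0.04] gap 0.0261 q [ 0.43  0.54  1.67  0.    0.92 -1.05]
to home [[0.02, -0.03, 4.79]] dz 0.0034125765731118918
```

View pics/s10c.png

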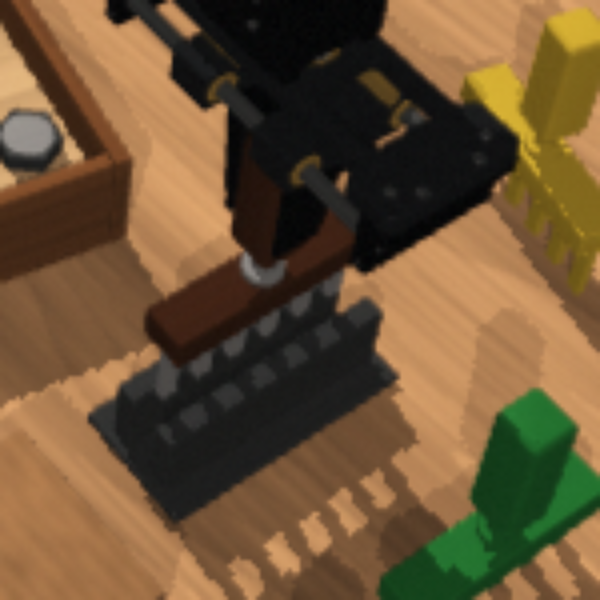

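View pics/w10.png

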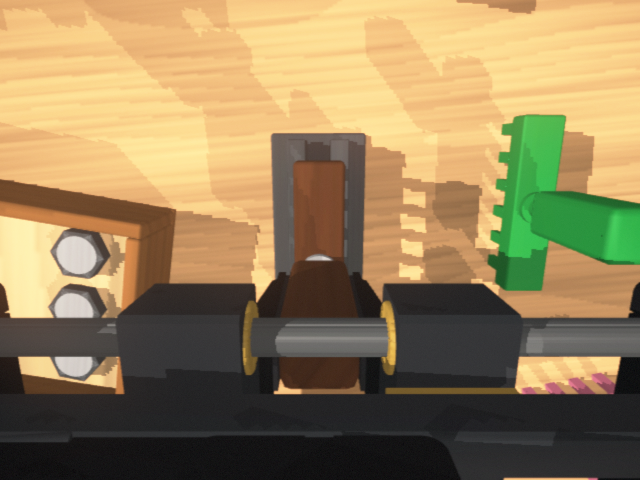

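>>> {"name": "send_rows", "arguments": {
  "xyz": [
    [0, 0, 0.8],
    [0, 0, 0.8],
    [0, 0, 0.8],
    [0, 0, 0.8],
    [0, 0, 0],
    [0, 0, 0]
  ],
  "dr": [
    [0, 0, 0],
    [0, 0, 0],
    [0, 0, 0],
    [0, 0, 0],
    [0, 0, 0],
    [0, 0, 0]
  ],
  "fingers": [1, 1, 1, 1, 1, 1]
}}

```text
clock: 30.72
tool_pos: [0.521, 0.3144, 0.1196]
ee_rot: [0.0, 0.043, 0.999, 0.0]
force: [-0.3, -0.1, -2.1]
finger_gap: 0.0258
```

```bash
python3 dock.py
```

```text
t 30.73 p [0.521  0.3144 0.1196] yaw 175.12 zaxis [ 0.001  0.001 -1.   ] F [-0.27 -0.08 -2.13] M [ 0.08 -0.18  0.04] gap 0.0258 q [ 0.43  0.58  1.7   0.    0.85 -1.05]
to home [[0.02, -0.02, 1.31]] dz 0.00700166376850575
```

>>> {"name": "send_rows", "arguments": {
  "xyz": [
    [0, 0, 0.6],
    [0, 0, 0.4],
    [0, 0, 0.15],
    [0, 0, 0],
    [0, 0, 0]
  ],
  "dr": [
    [0, 0, 0],
    [0, 0, 0],
    [0, 0, 0],
    [0, 0, 0],
    [0, 0, 0]
  ],
  "fingers": [1, 1, 1, 1, 1]
}}

```text
clock: 31.35
tool_pos: [0.5212, 0.3145, 0.1078]
ee_rot: [0.001, 0.043, 0.999, 0.0]
force: [-0.9, -1.2, -2.7]
finger_gap: 0.0261
```

```bash
python3 dock.py
```

```text
t 31.35 p [0.5212 0.3145 0.1078] yaw 175.13 zaxis [ 0.001  0.001 -1.   ] F [-0.86 -1.16 -2.74] M [ 0.13 -0.15 -0.04] gap 0.0261 q [ 0.43  0.6   1.71  0.    0.83 -1.05]
to home [[0.04, -0.04, 0.13]] dz 0.0037300543262119845
```

>>> {"name": "send_rows", "arguments": {
  "xyz": [
    [0, 0, 0.1],
    [0, 0, 0.05],
    [0, 0, 0]
  ],
  "dr": [
    [0, 0, 0],
    [0, 0, 0],
    [0, 0, 0]
  ],
  "fingers": [1, 1, 1]
}}

```text
clock: 31.72
tool_pos: [0.5213, 0.3145, 0.1066]
ee_rot: [0.001, 0.043, 0.999, 0.001]
force: [-0.3, 0.1, -1.8]
finger_gap: 0.0258
```

```bash
python3 dock.py
```

```text
t 31.73 p [0.5213 0.3145 0.1066] yaw 175.12 zaxis [ 0.002  0.001 -1.   ] F [-0.27  0.11 -1.84] M [ 0.04 -0.01  0.08] gap 0.0258 q [ 0.43  0.6   1.71  0.    0.82 -1.05]
to home [[0.05, -0.04, 0.01]] dz 0.007350136172021848
```

>>> {"name": "send_rows", "arguments": {
  "xyz": [
    [0, 0, 0.04],
    [0, 0, 0],
    [0, 0, 0],
    [0, 0, 0],
    [0, 0, 0],
    [0, 0, 0],
    [0, 0, 0],
    [0, 0, 0]
  ],
  "dr": [
    [0, 0, 0],
    [0, 0, 0],
    [0, 0, 0],
    [0, 0, 0],
    [0, 0, 0],
    [0, 0, 0],
    [0, 0, 0],
    [0, 0, 0]
  ],
  "fingers": [1, 1, 0, 0, 0, 0, 0, 0]
}}

```text
clock: 32.72
tool_pos: [0.5218, 0.3148, 0.1068]
ee_rot: [0.002, 0.043, 0.999, 0.001]
force: [0.0, -0.2, -0.6]
finger_gap: 0.0809
```

```bash
python3 dock.py; python3 - <<'E'
from h import *
shot("scene","s11")
p,d,T,K=load("s11");x=cv2.resize(p[250:400,320:470],None,fx=4,fy=4);cv2.imwrite("pics/s11c.png",x)
E
```

```text
t 32.73 p [0.5218 0.3148 0.1068] yaw 175.12 zaxis [ 0.003  0.002 -1.   ] F [ 0.01 -0.16 -0.62] M [ 0.1  -0.16  0.06] gap 0.0809 q [ 0.43  0.6   1.71  0.    0.82 -1.05]
to home [[0.09, -0.07, 0.03]] dz 0.0054680190165186104
```

View pics/s11c.png

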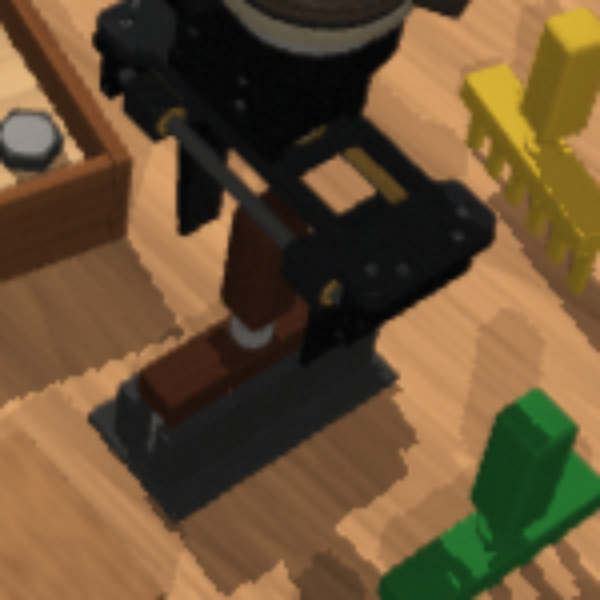

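The rake stands in the slot with its bar on the cheeks and the fingers are clear. Lifting straight up now.

>>> {"name": "send_rows", "arguments": {
  "xyz": [
    [0, 0, -0.5],
    [0, 0, -2],
    [0, 0, -4],
    [0, 0, -4],
    [0, 0, -2],
    [0, 0, 0],
    [0, 0, 0],
    [0, 0, 0]
  ],
  "dr": [
    [0, 0, 0],
    [0, 0, 0],
    [0, 0, 0],
    [0, 0, 0],
    [0, 0, 0],
    [0, 0, 0],
    [0, 0, 0],
    [0, 0, 0]
  ],
  "fingers": [0, 0, 0, 0, 0, 0, 0, 0]
}}

```text
clock: 33.78
tool_pos: [0.5207, 0.3142, 0.2352]
ee_rot: [0.001, 0.043, 0.999, 0.0]
force: [0.5, -0.5, -0.7]
finger_gap: 0.095
```

```bash
python3 - <<'E'
from h import *
s=st();print(s["qd"].round(3))
shot("scene","s12");shot("wrist","w12")
p,d,T,K=load("w12");C=cloud(d,T,K)
for lo,hi in [(.055,.07),(.14,.16)]:
    m=((d>0)&(C[...,2]>lo)&(C[...,2]<hi)&(abs(C[...,0]-.52)<.08)&(abs(C[...,1]-.314)<.05))
    q=C[m];print(lo,len(q),cv2.minAreaRect(q[:,:2].astype(np.float32)*1000),q[:,2].mean())
E
```

```text
t 33.77 p [0.5207 0.3142 0.2352] yaw 175.12 zaxis [ 0.001  0.001 -1.   ] F [ 0.48 -0.48 -0.71] M [ 0.04 -0.12 -0.01] gap 0.095 q [ 0.43  0.45  1.59  0.    1.1  -1.05]
[-0.002  0.007  0.009 -0.002 -0.004 -0.002]
0.055 2479 ((521.7237548828125, 314.2135009765625), (25.9906005859375, 113.69267272949219), 85.19609832763672) 0.06218240879664515
0.14 1669 ((520.846435546875, 314.2193298339844), (25.38962745666504, 25.23603630065918), 85.25279998779297) 0.15035098307785547
```

View pics/s12.png

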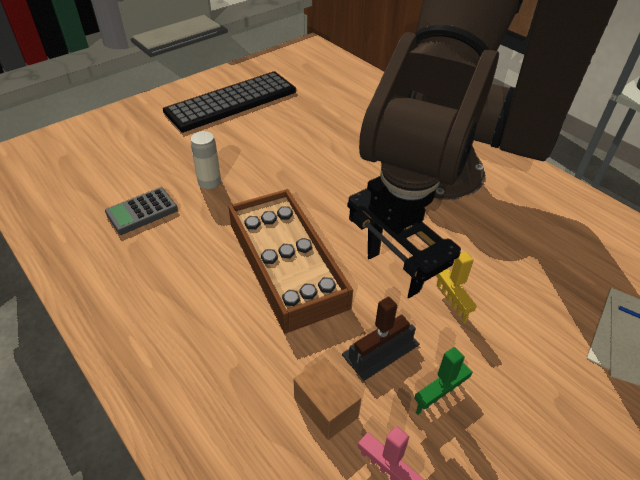

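The rake stands upright in its stand at (385,335). Its grip top is at 0.150 m, it is within about 1 mm of where it started, and its yaw is unchanged. The nine plugs lie in three rows of three in the tray, and the can, calculator, carton and look-alikes are where they were. Handing in.

```bash
python3 -c "
from cell import ctrl
print(ctrl.finish_job())"
```

```text
the job is handed in; nothing more can be done
None
```

The heap is raked out, the rake is back upright in its stand and released, and the job was handed in at about 34 s of the 67 s. All nine plugs lie in a single layer, three in each third of the tray.

- **Feeling the floor:** With the rake I touched the second board at two points. It rises towards the bare end by about 0.068 rad, which agrees with the depth images.
- **Raking:** I swept the top three plugs off the heap with the tines just above the bottom layer. Then I drew those three to the bare end with the tines on the floor, and drew the front row to the middle the same way. Contact read about 1.5–5 N at every check, never near the 14 N where the head goes solid.
- **Plug check:** Two camera views put three plugs at each of tray y ≈ −105, +2 and +121 mm. Each row is about 10 mm above the floor, one plug thick. The two views differ by up to about 5 mm.
- **Rake and surroundings:** The released rake stands within about 1 mm of where it started, with its yaw unchanged. The can, carton, calculator and look-alikes appear unmoved in the last picture.

No check failed. During the sweep the tines slid just above the lower plugs rather than on the floor, and those plugs did not visibly move.

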